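Clear the carving stand and seat the two neck cradles on their keyed bars

TASK

Take the scraper block and sweep the three rosewood offcuts off the plywood bed, then stand the scraper down again. Then sort the two neck cradles by where their key slot lies: stand each on the bed before the vise bar whose brass key matches its slot, open end to the bar, and push it along the bed until it sits fully home against the green collar. Leave both cradles seated, keep your fingers off the offcuts and do not disturb the other things on the bench.

Things in the scene. Friction and masses are not known exactly. Their poses are not given: they have to be found in the camera images.
- bed_top (a point): point on the top of the fixed waxed plywood bed board (18 mm thick, top at z = 0.018). x runs away from the robot along the bars, y to the left. The board spans x -170 to +150 mm, y -210 to +210 mm about this point. Collar faces at x = +35 mm, bars about 120 mm left and right (which is which varies). The open strip to be swept lies before the bar noses, x below -25 mm.
- vise_l_home (a point): where point cradle_l_centre lies when that cradle is fully home: 38 mm before the green collar's face, 40 mm above the bed. x points along the bar in the pushing direction. Fixed green vise post 115 mm high (130 with tommy bar); its level steel bar, 40 mm thick, axis 39 mm above the bed, stands 60 mm out of the collar; its nose (8 mm taper) ends 22 mm from this point along -x.
- vise_l_key (a point): top edge of the brass key of that bar, left (+y) of its centre line by 12 mm; this point is 20 mm before the collar's face, 72 mm above the bed. The key is 9 mm wide and runs from the collar to a round nose 20 mm short of the bar's tip. 2 mm play all round between bar and bore; pushing home takes 1 to 5 N; a cradle with its slot on the other side stops at the key, about 40 mm short of home.
- cradle_l_centre (a point): left-slot neck cradle: loose pale wood block, about 0.24 kg, 76 mm long (x), 60 wide (y), 86 high; this point is on its centre line, 40 mm above its underside, half-way along. Dark -x end closed; from the open +x end a bore 44 mm wide and high, axis 39 mm up, runs 64 mm deep. Plain upright sides to grip across y. Starts on the bench (z = 0) beside the bed, dark end roughly to the robot.
- cradle_l_slot (a point): middle of the key slot of the left-slot cradle, 73 mm above its underside: 14 mm wide, cut from the top into the bore along the whole length, 12 mm left (+y) of the centre line. The top is a cork-lined trough between two end horns.
- cradle_l: the left-slot cradle again, origin at the centre of its underside
- vise_r_home (a point): where point cradle_r_centre lies when that cradle is fully home: 38 mm before the green collar's face, 40 mm above the bed. x points along the bar in the pushing direction. Fixed green vise post 115 mm high (130 with tommy bar); its level steel bar, 40 mm thick, axis 39 mm above the bed, stands 60 mm out of the collar; its nose (8 mm taper) ends 22 mm from this point along -x.
- vise_r_key (a point): top edge of the brass key of that bar, right (-y) of its centre line by 12 mm; this point is 20 mm before the collar's face, 72 mm above the bed. The key is 9 mm wide and runs from the collar to a round nose 20 mm short of the bar's tip. 2 mm play all round between bar and bore; pushing home takes 1 to 5 N; a cradle with its slot on the other side stops at the key, about 40 mm short of home.
- cradle_r_centre (a point): right-slot neck cradle: loose pale wood block, about 0.24 kg, 76 mm long (x), 60 wide (y), 86 high; this point is on its centre line, 40 mm above its underside, half-way along. Dark -x end closed; from the open +x end a bore 44 mm wide and high, axis 39 mm up, runs 64 mm deep. Plain upright sides to grip across y. Starts on the bench (z = 0) beside the bed, dark end roughly to the robot.
- cradle_r_slot (a point): middle of the key slot of the right-slot cradle, 73 mm above its underside: 14 mm wide, cut from the top into the bore along the whole length, 12 mm right (-y) of the centre line. The top is a cork-lined trough between two end horns.
- cradle_r: the right-slot cradle again, origin at the centre of its underside
- scraper_centre (a point): scraper block, dark wood on a steel shoe, loose (0.26 kg): 110 mm long (x), 36 mm thick (y; 30 mm in its top 26 mm), 72 mm high; this point is its centre, 36 mm above its underside. Starts standing on the right end of the bed's open strip, its length roughly along the bed's x. Grip it near the top, across its thickness.
- offcut1: centre of a loose dark rosewood offcut 60 x 24 x 9 mm (12 g), lying flat on the bed's open strip in front of the bars
- offcut2: centre of a loose dark rosewood offcut 60 x 24 x 9 mm (12 g), lying flat on the bed's open strip in front of the bars
- offcut3: centre of a loose dark rosewood offcut 60 x 24 x 9 mm (12 g), lying flat on the bed's open strip in front of the bars
- scraper: the scraper block again, origin at the centre of its underside, z up
- glue: bystander: white glue bottle with orange cap, 62 mm across, 190 mm high, origin under its base
- cup: bystander: paper-white cup, 76 mm across, 95 mm high, origin under its base
- mug: bystander: white mug, 80 mm across, 90 mm high, origin under its base
- tape: bystander: roll of yellow tape lying flat, 110 mm across, 36 mm high, origin under its centre
- plane: bystander: small black block plane, 160 x 48 mm, 50 mm high, origin under its centre
- chisel: bystander: thin wood-handled tool, 240 mm long, lying on the bench at the left, origin under its middle

How it is judged:
By the outcome, as a careful person would: the job done as asked, in the order asked, and still so for the second after the job is handed in, with the robot touching nothing.
It also fails if it takes over 72 s, if anything falls off the work surface, if the arm or the gripper's body presses on something with over 40 N, if the wrist force passes 120 N, or if a joint passes its speed limit or range.

ROBOT

A 7-joint arm with a two-finger parallel gripper is mounted at the origin on the work surface. World frame = base frame: x ahead of the robot, y to its left, z up, the work surface at z = 0. Lengths are in m, angles in rad, forces in N, time in s.
With the tool pointing down it reaches from about 0.4 to 0.85 m from the base axis. Payload 6.9 kg.
Tool frame: the origin (TCP) lies on the centre line of the jaws, within the pads' length; the fingertips stand 8 mm ahead of it and the grasp point (between the pads) lies 11 mm behind it (env.tip_reach is the distance from the TCP to the fingertips, in m); z points along the fingers, y is the line along which they close (so a half turn about z gives the same grasp; the last joint's range is limited). The gripper opens to 85 mm and grips with 20 to 120 N. Pads are 22 mm wide; open, the fingers measure 114 mm over their backs; the gripper's body (76 mm by 85 mm) begins 54 mm behind the grasp point. The pads swing forward as they close: fully open they stand 13 mm farther back than shut.
Start: joints at [1.357, 0.507, -0.238, 1.5, 0.126, 1.149, -0.155], TCP at [0.196, -0.594, 0.239] pointing down, gripper open.
Joint ranges: [-3.08, 3.08], [-0.24, 2.05], [-1.43, 1.35], [0, 2.5], [-1.52, 4.66], [0.17, 1.96], [-2.89, 2.89]. Speed limits (rad/s): [2.39, 2.39, 3.14, 3.14, 3.14, 3.14, 3.14].

INTERFACE

Orientations are given as a rotation vector (axis times angle).
In Python, from station import env gives the robot as it stands.
- The arm moves only by the tool send_rows, never from a script. Its argument "rows" is a list of rows, each an object of numbers: "tx", "ty", "tz": the shift along the tool's x, y, z in units of 40 mm (1.0 is 40 mm); "rx", "ry", "rz": the turn, a rotation vector about the tool's x, y, z in rad. A call has 1 to 20 rows; each row shifts and turns the commanded pose from where the row before left it, along the tool's axes as they then stand; what a row does not reach is not made up. A row lasts 1/8 s, in which the tool goes at most 62.5 mm and 10.7 degrees, less where a joint would pass 70% of its speed; a pose out of reach is approached as far as the arm can. A call is refused whole if a number of a shift passes 1 or a number of a turn 0.188, either way. A call with a gripper value outside its range is refused whole. "fingers" is the finger opening in mm, from 0 to 85.4, set as the call begins (left out, the last holds). The fingers move at their own pace and stop on an object; "grip_force" is the grip in N (left out, the last holds). Time passes only in rows, so rows that do not move let the fingers close. It gives the time, the measured TCP pose, the force, the opening and the grip force at its end, in the units of the state.
- env.get_state(): the state, without advancing time (a new reading comes with each control period).
- env.get_image(name): name is "scene" or "top" or "wrist"; returns the picture (480x640x3 uint8, red, green, blue); there is no depth.
- env.camera_info(name): a dict with "vertical_fov" (degrees; the focal length in pixels is half the picture's height over the tangent of half this angle, whatever the lens; pixels are square), "cx", "cy" (the principal point, pixels), "position" and "attitude" of the camera in the world. Camera axes: x right, y up, looking along -z (the intrinsics and any distortion apply to the point x, -y, -z); pixel columns grow to the right and rows downward; lengths in m; the calibration is good to about 2 mm. A picture is of the moment at which its call begins: read the wrist's pose just before it. camera_info takes no time and is no camera call; for the wrist camera it gives the pose at the moment of the call.
- env.hand_in(): hands the job in; it is judged then, once.
Trained networks look in the newest picture that a camera, given by its name, has taken for a name from the list of things; names that differ only in an ending like _2 or _b are one class to them, and where a whole thing is asked for, a point or a joint stands for the part that bears it (a point fixed in the world has none). Each returns a list of dicts, best first, with "score" (0 to 1); they miss things now and then, are a little off and sometimes report something else, mostly with a low value. They report only what shows in the picture. A call takes as long as a camera call.
- env.outline_of(camera, thing): "mask" (480x640 bool, what is visible of it).
- env.spot_point(camera, thing): "at" ([x, y, z] in m, in world coordinates, good to about 4 mm: a listed point, or the origin of a listed thing).
The state is a dict: "time_s": time; "joints": joint angles; "joint_vel": joint speeds; "joint_efforts": joint torques, N m; "tool_pos": TCP position; "tool_rot": TCP orientation; "wrist_force": force on the tool from outside, world axes, zero at the start; "wrist_torque": the same for the moment, N m; "grip_width": finger opening in m; "grip_force": force on a finger pad.
Only numpy, scipy, OpenCV 4.12 (cv2) and the standard library are available. Lean on these libraries where they do the work, as an engineer would, in place of code of your own. Each camera call takes 0.05 s, during which the arm holds its last target. There are 200 camera calls.

## Working session

There is one attempt and no reset: what is moved stays moved. The work goes in short steps, Python scripts to look and compute and a tool call to move; the robot and the scene stay as the last step left them, time stands still between calls to the robot, and variables do not carry over. Pictures are saved under pics/ and viewed, at most 10 in all, crops included, and the job is handed in when it is done.

Besides the shell and the picture viewer there is one more tool, called after "Request:" by a JSON object that holds its "api" and its "payload", one argument or row to a line. send_rows: Moves the arm, as the interface text tells. Its arguments: {"type":"object","properties":{"rows":{"type":"array"},"fingers":{"type":"number"},"grip_force":{"type":"number"}},"required":["rows"]}

```bash
ls; mkdir -p pics; cat > h.py <<'E'
from station import env
import numpy as np, cv2
from scipy.spatial.transform import Rotation as R
def spots(cam,names):
    for n in names:
        try:
            r=env.spot_point(cam,n)
            print(cam,n,[(np.round(d["at"],4).tolist(),round(d["score"],2)) for d in r[:2]])
        except Exception as e: print(n,e)
def st():
    s=env.get_state(); print({k:np.round(s[k],4).tolist() for k in("time_s","tool_pos","tool_rot","wrist_force","grip_width","grip_force","joints")}); return s
def pic(cam,name,scale=1):
    im=env.get_image(cam); cv2.imwrite(f"pics/{name}.png",im[:,:,::-1]); return im
E
python3 - <<'E'
from h import *
s=st(); print(R.from_rotvec(s["tool_rot"]).as_matrix().round(3))
for c in("scene","top","wrist"):
    i=env.camera_info(c); print(c,i)
a=pic("scene","a");b=pic("top","b")
cv2.imwrite("pics/ab.png",np.vstack([a,b])[:,:,::-1])
N="bed_top vise_l_home vise_l_key vise_r_home vise_r_key cradle_l_centre cradle_l_slot cradle_l cradle_r_centre cradle_r_slot cradle_r scraper_centre scraper offcut1 glue cup mug tape plane chisel".split()
spots("scene",N); spots("top",N)
for c in("scene","top"): print([(np.round(d["at"],3).tolist(),round(d["score"],2)) for d in env.spot_point(c,"offcut1")])
E
```

```text
pics
{'time_s': 0.0, 'tool_pos': [0.1957, -0.5931, 0.2384], 'tool_rot': [-3.1, -0.4984, 0.0005], 'wrist_force': [-0.1824, -0.3274, 0.3958], 'grip_width': 0.0854, 'grip_force': 0.0, 'joints': [1.3575, 0.5083, -0.2375, 1.5011, 0.1257, 1.1489, -0.1548]}
[[ 0.95   0.313 -0.001]
 [ 0.313 -0.95   0.002]
 [-0.    -0.002 -1.   ]]
scene {'vertical_fov': 57.94792585154864, 'cx': 327.52635224266464, 'cy': 233.8558626687996, 'position': array([1.05095241, 0.39092616, 0.92891528]), 'attitude': array([0.38163431, 0.69379922, 2.09795485])}
top {'vertical_fov': 42.695073934020826, 'cx': 312.44753377919636, 'cy': 229.6088180499229, 'position': array([0.10119526, 0.02119976, 1.99176237]), 'attitude': array([ 0.16955528, -0.17273024, -1.5279748 ])}
wrist {'vertical_fov': 59.362822519785, 'cx': 319.90651238379724, 'cy': 242.37730486453603, 'position': array([ 0.2576463 , -0.57261879,  0.37336325]), 'attitude': array([-0.22541483,  0.16422354, -1.24450352])}
scene bed_top [([0.6445, 0.029, 0.0201], 0.98)]
scene vise_l_home [([0.6513, 0.1502, 0.0602], 0.95)]
scene vise_l_key [([0.6739, 0.1625, 0.0923], 0.
[... 2034 characters left out ...]
192], 0.64)]
top scraper [([0.5439, 0.1804, 0.0232], 0.68), ([0.527, -0.1469, 0.0215], 0.55)]
top offcut1 [([0.5431, 0.1814, 0.0212], 0.68), ([0.5447, -0.0434, 0.0253], 0.43)]
top glue [([0.7237, 0.3117, 0.0014], 0.57)]
top cup [([0.4821, -0.5222, -0.0032], 0.72), ([0.7279, -0.3374, -0.0043], 0.68)]
top mug [([0.4839, -0.5221, 0.0006], 0.69)]
top tape [([0.3049, 0.3105, 0.001], 0.93)]
top plane [([0.3315, -0.3568, -0.0014], 0.66)]
top chisel [([0.5029, 0.571, 0.0009], 0.64), ([0.4959, 0.3899, 0.0754], 0.21)]
[([0.568, 0.061, 0.02], 0.65), ([0.546, 0.179, 0.022], 0.5), ([0.548, -0.042, 0.022], 0.49)]
[([0.543, 0.181, 0.021], 0.68), ([0.545, -0.043, 0.025], 0.43), ([0.57, 0.059, 0.024], 0.43)]
```

View pics/a.png

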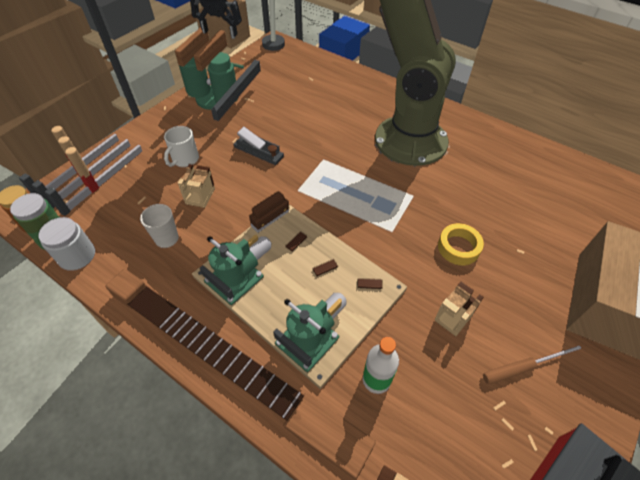

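View pics/b.png

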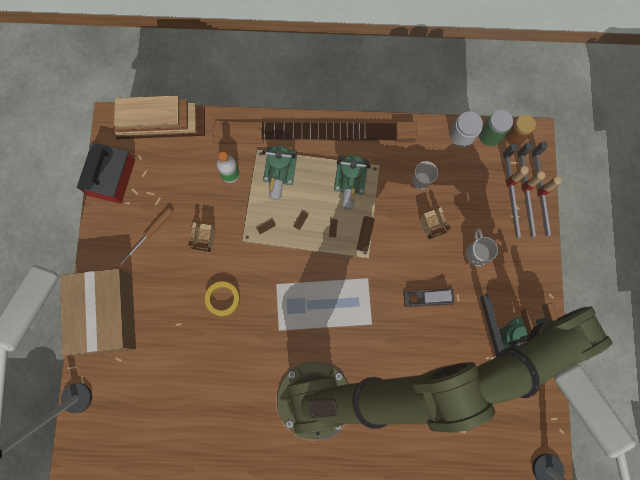

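Scene picture: the scraper is at (268,208), offcuts at (297,241), (325,267) and (369,284), and the vises at (232,265) and (310,330). The cradles are at (198,187) and (458,310). Top view: scraper (366,233), offcuts (333,228), (301,219) and (265,226), all matching the network points. The bed is yawed about -0.097 rad.

Request:
{"api": "send_rows", "payload": {
  "rows": [
    {"rz": 0.138},
    {"rz": 0.138},
    {"rz": 0.138},
    {"tx": 0.55,"ty": -0.91,"tz": 0.07},
    {"tx": 0.55,"ty": -0.91,"tz": 0.07},
    {"tx": 0.55,"ty": -0.91,"tz": 0.07},
    {"tx": 0.55,"ty": -0.91,"tz": 0.07},
    {"tx": 0.55,"ty": -0.91,"tz": 0.07},
    {"tx": 0.55,"ty": -0.91,"tz": 0.07},
    {"tx": 0.55,"ty": -0.91,"tz": 0.07},
    {"tx": 0.55,"ty": -0.91,"tz": 0.07},
    {"tx": 0.55,"ty": -0.91,"tz": 0.07},
    {"tx": 0.55,"ty": -0.91,"tz": 0.07},
    {"tx": 0.55,"ty": -0.91,"tz": 0.07},
    {"tx": 0.55,"ty": -0.91,"tz": 0.07},
    {"tx": 0.55,"ty": -0.91,"tz": 0.07},
    {}
  ],
  "fingers": 85
}}

```text
$.rows[0]: bad value
```

```bash
cat >> h.py <<'E'
def outl(cam,thing):
    r=env.outline_of(cam,thing)
    return r
def yaw(s): 
    m=R.from_rotvec(s["tool_rot"]).as_matrix(); return np.arctan2(m[1,0],m[0,0])
def move(s,p):
    m=R.from_rotvec(s["tool_rot"]).as_matrix(); return (m.T@(np.array(p)-s["tool_pos"])/0.04).round(3)
def plane(cam_info,uv,z):
    f=240/np.tan(np.radians(cam_info["vertical_fov"]/2)); uv=np.atleast_2d(uv).astype(float)
    d=np.c_[(uv[:,0]-cam_info["cx"])/f,-(uv[:,1]-cam_info["cy"])/f,-np.ones(len(uv))]
    d=R.from_rotvec(cam_info["attitude"]).apply(d); c=cam_info["position"]
    return c+d*((z-c[2])/d[:,2])[:,None]
def maskrect(cam,thing,z,k=1,ms=0.2):
    ci=env.camera_info(cam)
    for d in env.outline_of(cam,thing)[:k]:
        if d["score"]<ms: continue
        c=max(cv2.findContours(d["mask"].astype(np.uint8),cv2.RETR_EXTERNAL,cv2.CHAIN_APPROX_NONE)[0],key=len)[:,0]
        P=plane(ci,c,z)[:,:2]
        (cx,cy),(w,h),a=cv2.minAreaRect((P*1000).astype(np.float32))
        print(cam,thing,round(d["score"],2),"centre mm",round(cx,1),round(cy,1),"size",round(w,1),round(h,1),"ang",round(a,1))
E
python3 - <<'E'
from h import *
s=st();print(yaw(s))
pic("wrist","c")
spots("wrist",["scraper_centre","scraper","bed_top","vise_r_home","vise_r_key"])
print([(np.round(d["at"],3).tolist(),round(d["score"],2)) for d in env.spot_point("wrist","offcut1")])
maskrect("wrist","scraper",0.09); maskrect("wrist","offcut1",0.022,3)
print("tip",env.tip_reach)
E
```

```text
{'time_s': 2.2, 'tool_pos': [0.1959, -0.5935, 0.2393], 'tool_rot': [3.1017, 0.4986, -0.0], 'wrist_force': [0.9771, 0.6407, -0.5226], 'grip_width': 0.0855, 'grip_force': 0.0, 'joints': [1.3575, 0.5075, -0.2376, 1.5002, 0.1257, 1.1489, -0.1548]}
0.31874781042876554
wrist scraper_centre []
wrist scraper []
wrist bed_top []
wrist vise_r_home []
wrist vise_r_key []
[]
tip 0.008
```

View pics/c.png

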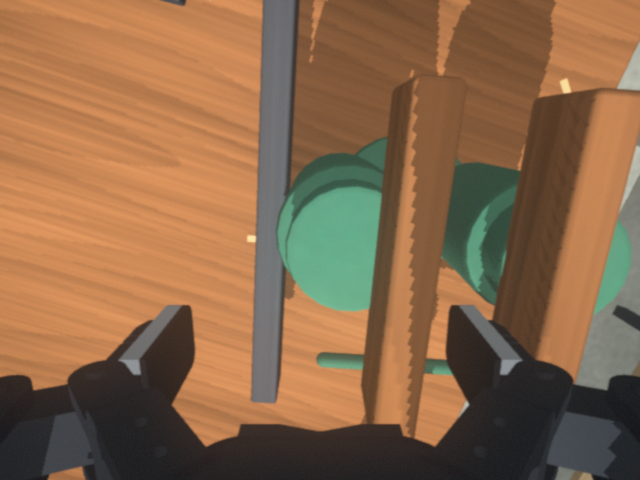

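The call was refused because every row must carry all six numbers. The picture shows only the start place: green vise at (340,230), wooden jaws at (415,250) and (560,250), no bed yet. I'll raise the tool first, then go over.

Request:
{"api": "send_rows", "payload": {
  "rows": [
    {"tx": 0,"ty": 0,"tz": -0.6,"rx": 0,"ry": 0,"rz": 0.138},
    {"tx": 0,"ty": 0,"tz": -0.6,"rx": 0,"ry": 0,"rz": 0.138},
    {"tx": 0,"ty": 0,"tz": -0.6,"rx": 0,"ry": 0,"rz": 0.138},
    {"tx": 0.55,"ty": -0.91,"tz": 0,"rx": 0,"ry": 0,"rz": 0},
    {"tx": 0.55,"ty": -0.91,"tz": 0,"rx": 0,"ry": 0,"rz": 0},
    {"tx": 0.55,"ty": -0.91,"tz": 0,"rx": 0,"ry": 0,"rz": 0},
    {"tx": 0.55,"ty": -0.91,"tz": 0,"rx": 0,"ry": 0,"rz": 0},
    {"tx": 0.55,"ty": -0.91,"tz": 0,"rx": 0,"ry": 0,"rz": 0},
    {"tx": 0.55,"ty": -0.91,"tz": 0.2,"rx": 0,"ry": 0,"rz": 0},
    {"tx": 0.55,"ty": -0.91,"tz": 0.3,"rx": 0,"ry": 0,"rz": 0},
    {"tx": 0.55,"ty": -0.91,"tz": 0.4,"rx": 0,"ry": 0,"rz": 0},
    {"tx": 0.55,"ty": -0.91,"tz": 0.4,"rx": 0,"ry": 0,"rz": 0},
    {"tx": 0.55,"ty": -0.91,"tz": 0.4,"rx": 0,"ry": 0,"rz": 0},
    {"tx": 0.55,"ty": -0.91,"tz": 0.4,"rx": 0,"ry": 0,"rz": 0},
    {"tx": 0.55,"ty": -0.91,"tz": 0.4,"rx": 0,"ry": 0,"rz": 0},
    {"tx": 0.55,"ty": -0.91,"tz": 0.4,"rx": 0,"ry": 0,"rz": 0},
    {"tx": 0,"ty": 0,"tz": 0,"rx": 0,"ry": 0,"rz": 0}
  ],
  "fingers": 85
}}

```text
time_s: 4.78
tool_pos: [0.5269, -0.1455, 0.1942]
tool_rot: [-3.136, 0.14, 0.001]
wrist_force: [-0.7, -0.6, -0.6]
grip_width: 0.0851
grip_force: 0.0
```

```bash
python3 - <<'E'
from h import *
s=st();print(yaw(s))
pic("wrist","d")
spots("wrist",["scraper_centre","vise_r_home","vise_r_key"])
maskrect("wrist","scraper",0.09); maskrect("wrist","offcut1",0.022,3)
E
```

```text
{'time_s': 4.775, 'tool_pos': [0.5269, -0.1455, 0.1942], 'tool_rot': [-3.1359, 0.1397, 0.0013], 'wrist_force': [-0.709, -0.5906, -0.6101], 'grip_width': 0.0851, 'grip_force': 0.0, 'joints': [0.4288, 0.4344, -0.2972, 1.7741, 0.1484, 0.9563, -1.5881]}
-0.0890120010828366
wrist scraper_centre []
wrist vise_r_home [([0.6314, -0.0868, 0.0582], 0.81)]
wrist vise_r_key [([0.647, -0.1015, 0.0885], 0.95), ([0.5688, -0.3721, -0.0013], 0.55)]
wrist offcut1 0.82 centre mm 570.5 59.2 size 29.3 64.3 ang 61.7
```

View pics/d.png

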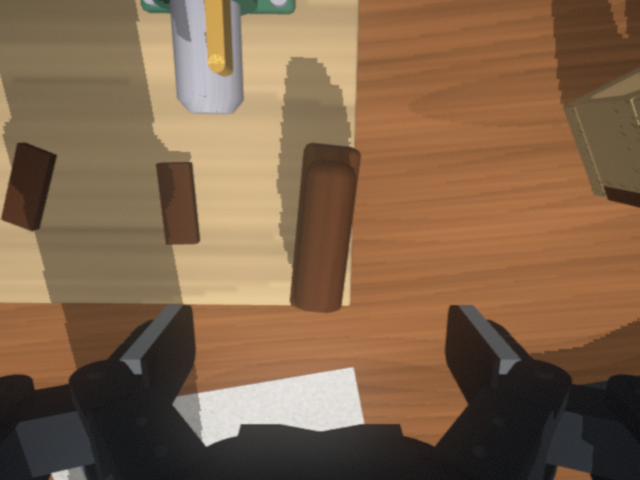

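The wrist picture shows the scraper top from about (332,163) to (317,306), turned slightly clockwise. Offcuts are at (180,203) and (28,187), and the bar nose is at (210,105) with its key nose at (215,65). The bed edge runs from (357,0) to (350,303).

```bash
python3 - <<'E'
from h import *
s=env.get_state(); ci=env.camera_info("wrist")
P=plane(ci,[(333,162),(317,308),(306,240),(350,240)],0.088);print(P.round(4))
d=P[0]-P[1];print("len",np.linalg.norm(d),"yaw",np.arctan2(d[1],d[0]),"mid",(P[0]+P[1])/2)
e=plane(ci,[(357,20),(350,300),(10,303),(340,303)],0.018);print(e.round(4))
d=e[0]-e[1];print("bed yaw",np.arctan2(d[1],d[0]));d=e[2]-e[3];print(np.arctan2(-d[0],d[1]))
oc=plane(ci,[(178,163),(182,244),(33,145),(20,228)],0.027);print(oc.round(4))
m=(P[0]+P[1])/2;print(move(s,[m[0],m[1],0.07]))
E
```

```text
[[ 0.5719 -0.163   0.088 ]
 [ 0.4838 -0.1451  0.088 ]
 [ 0.5279 -0.1429  0.088 ]
 [ 0.5253 -0.169   0.088 ]]
len 0.08994800076847917 yaw -0.2003933026024283 mid [ 0.52783077 -0.1540641   0.088     ]
[[ 0.659  -0.1893  0.018 ]
 [ 0.4574 -0.1686  0.018 ]
 [ 0.4814  0.1017  0.018 ]
 [ 0.4556 -0.1604  0.018 ]]
bed yaw -0.10236338885352005
-0.0981222093902857
[[ 0.5774 -0.0549  0.027 ]
 [ 0.5183 -0.0469  0.027 ]
 [ 0.5996  0.0441  0.027 ]
 [ 0.5421  0.0699  0.027 ]]
[0.072 0.068 3.143]
```

```bash
python3 - <<'E'
from h import *
s=st();m=R.from_rotvec(s["tool_rot"]).as_matrix();print(m.round(4)); print(move(s,[.527,-.152,.07]),np.array([.527,-.152,.07])-s["tool_pos"])
E
```

```text
{'time_s': 5.075, 'tool_pos': [0.5252, -0.151, 0.1957], 'tool_rot': [3.1372, -0.1528, 0.0008], 'wrist_force': [-0.7749, -1.1848, -0.7675], 'grip_width': 0.0849, 'grip_force': 0.0, 'joints': [0.4349, 0.4311, -0.2931, 1.7743, 0.149, 0.9572, -1.5871]}
[[ 9.953e-01 -9.720e-02  5.000e-04]
 [-9.720e-02 -9.953e-01 -7.000e-04]
 [ 5.000e-04  7.000e-04 -1.000e+00]]
[0.046 0.019 3.143] [ 0.00183437 -0.00102898 -0.12573097]
```

Request:
{"api": "send_rows", "payload": {
  "rows": [
    {"tx": 0.06,"ty": -0.07,"tz": 0.2,"rx": 0,"ry": 0,"rz": 0.095},
    {"tx": 0,"ty": 0,"tz": 0.8,"rx": 0,"ry": 0,"rz": 0},
    {"tx": 0,"ty": 0,"tz": 0.8,"rx": 0,"ry": 0,"rz": 0},
    {"tx": 0,"ty": 0,"tz": 0.7,"rx": 0,"ry": 0,"rz": 0},
    {"tx": 0,"ty": 0,"tz": 0.45,"rx": 0,"ry": 0,"rz": 0},
    {"tx": 0,"ty": 0,"tz": 0.2,"rx": 0,"ry": 0,"rz": 0},
    {"tx": 0,"ty": 0,"tz": 0,"rx": 0,"ry": 0,"rz": 0},
    {"tx": 0,"ty": 0,"tz": 0,"rx": 0,"ry": 0,"rz": 0}
  ],
  "fingers": 85
}}

```text
time_s: 6.08
tool_pos: [0.5287, -0.1474, 0.0702]
tool_rot: [3.127, -0.299, 0.002]
wrist_force: [0.4, 0.1, -0.2]
grip_width: 0.0852
grip_force: 0.0
```

Request:
{"api": "send_rows", "payload": {
  "rows": [
    {"tx": 0,"ty": 0,"tz": 0,"rx": 0,"ry": 0,"rz": 0},
    {"tx": 0,"ty": 0,"tz": 0,"rx": 0,"ry": 0,"rz": 0},
    {"tx": 0,"ty": 0,"tz": 0,"rx": 0,"ry": 0,"rz": 0},
    {"tx": 0,"ty": 0,"tz": 0,"rx": 0,"ry": 0,"rz": 0},
    {"tx": 0,"ty": 0,"tz": 0,"rx": 0,"ry": 0,"rz": 0},
    {"tx": 0,"ty": 0,"tz": 0,"rx": 0,"ry": 0,"rz": 0}
  ],
  "fingers": 0,
  "grip_force": 40
}}

```text
time_s: 6.82
tool_pos: [0.5284, -0.1471, 0.0699]
tool_rot: [3.127, -0.298, 0.001]
wrist_force: [-1.2, 0.5, 5.5]
grip_width: 0.0329
grip_force: 39.2
```

```bash
python3 - <<'E'
from h import *
s=st();print(yaw(s))
E
```

```text
{'time_s': 6.825, 'tool_pos': [0.5284, -0.1471, 0.0699], 'tool_rot': [3.1271, -0.2984, 0.001], 'wrist_force': [-1.2282, 0.4826, 5.4948], 'grip_width': 0.0329, 'grip_force': 39.1741, 'joints': [0.3757, 0.5889, -0.2269, 1.9118, 0.2049, 0.6624, -1.7373]}
-0.19024638158016718
```

Request:
{"api": "send_rows", "payload": {
  "rows": [
    {"tx": 0,"ty": 0,"tz": -0.06,"rx": 0,"ry": 0,"rz": 0},
    {"tx": 0.15,"ty": 0,"tz": 0,"rx": 0,"ry": 0,"rz": -0.095},
    {"tx": 0,"ty": -0.3,"tz": 0,"rx": 0,"ry": 0,"rz": 0},
    {"tx": 0,"ty": -0.6,"tz": 0,"rx": 0,"ry": 0,"rz": 0},
    {"tx": 0,"ty": -0.6,"tz": 0,"rx": 0,"ry": 0,"rz": 0},
    {"tx": 0,"ty": -0.6,"tz": 0,"rx": 0,"ry": 0,"rz": 0},
    {"tx": 0,"ty": -0.6,"tz": 0,"rx": 0,"ry": 0,"rz": 0}
  ]
}}

```text
time_s: 7.7
tool_pos: [0.5438, -0.0388, 0.0714]
tool_rot: [-3.137, 0.152, 0.001]
wrist_force: [0.7, -0.3, -3.2]
grip_width: 0.0333
grip_force: 40.1
```

```bash
python3 - <<'E'
from h import *
s=st();print(yaw(s))
pic("wrist","e")
E
```

```text
{'time_s': 7.7, 'tool_pos': [0.5438, -0.0388, 0.0714], 'tool_rot': [-3.1374, 0.152, 0.0015], 'wrist_force': [0.6877, -0.3011, -3.1584], 'grip_width': 0.0333, 'grip_force': 40.0646, 'joints': [0.1857, 0.5846, -0.2417, 1.9176, 0.2147, 0.665, -1.8547]}
-0.096845519665048
```

View pics/e.png

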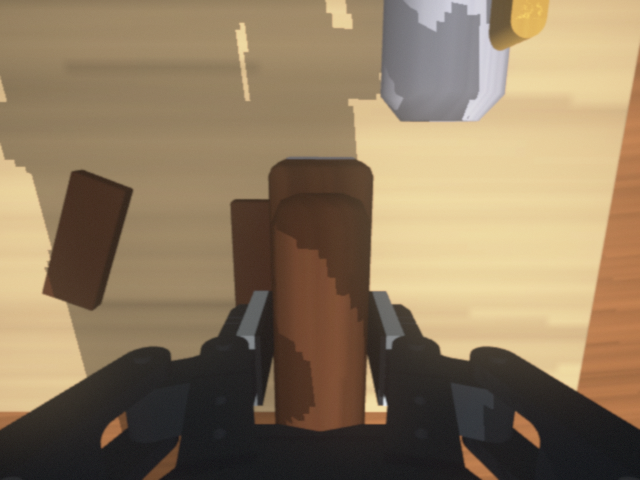

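The scraper is held upright and squared to the bed, pushing the first offcut at (250,250). The second offcut lies ahead at (88,240) and the bar nose is clear at (445,110). I'll continue the sweep.

Request:
{"api": "send_rows", "payload": {
  "rows": [
    {"tx": 0,"ty": -0.6,"tz": 0,"rx": 0,"ry": 0,"rz": 0},
    {"tx": 0,"ty": -0.6,"tz": 0,"rx": 0,"ry": 0,"rz": 0},
    {"tx": 0,"ty": -0.6,"tz": 0,"rx": 0,"ry": 0,"rz": 0},
    {"tx": 0,"ty": -0.6,"tz": 0,"rx": 0,"ry": 0,"rz": 0},
    {"tx": 0,"ty": -0.6,"tz": 0,"rx": 0,"ry": 0,"rz": 0},
    {"tx": 0,"ty": -0.6,"tz": 0,"rx": 0,"ry": 0,"rz": 0},
    {"tx": 0,"ty": -0.6,"tz": 0,"rx": 0,"ry": 0,"rz": 0},
    {"tx": 0,"ty": -0.5,"tz": 0,"rx": 0,"ry": 0,"rz": 0},
    {"tx": 0,"ty": -0.5,"tz": 0,"rx": 0,"ry": 0,"rz": 0},
    {"tx": 0,"ty": -0.5,"tz": 0,"rx": 0,"ry": 0,"rz": 0},
    {"tx": 0,"ty": -0.5,"tz": 0,"rx": 0,"ry": 0,"rz": 0},
    {"tx": 0,"ty": -0.5,"tz": 0,"rx": 0,"ry": 0,"rz": 0},
    {"tx": 0,"ty": -0.4,"tz": 0,"rx": 0,"ry": 0,"rz": 0},
    {"tx": 0,"ty": 0,"tz": 0,"rx": 0,"ry": 0,"rz": 0},
    {"tx": 0,"ty": 0,"tz": 0,"rx": 0,"ry": 0,"rz": 0}
  ]
}}

```text
time_s: 9.62
tool_pos: [0.5714, 0.241, 0.0715]
tool_rot: [3.137, -0.15, -0.0]
wrist_force: [0.5, 0.0, -4.5]
grip_width: 0.033
grip_force: 40.2
```

```bash
python3 - <<'E'
from h import *
s=st();print(yaw(s))
pic("scene","f")
for c in("scene","top"):
  env.get_image(c)
  print(c,[(np.round(d["at"],3).tolist(),round(d["score"],2)) for d in env.spot_point(c,"offcut1")])
im=env.get_image("scene")[180:400,200:540]; w=env.get_image("wrist")
cv2.imwrite("pics/f.png",np.vstack([cv2.resize(im,(464,300)),cv2.resize(w,(400,300))[:,:,:] if 0 else cv2.copyMakeBorder(cv2.resize(w,(400,300)),0,0,0,64,cv2.BORDER_CONSTANT)])[:,:,::-1])
E
```

```text
{'time_s': 9.625, 'tool_pos': [0.5714, 0.241, 0.0715], 'tool_rot': [3.1369, -0.1505, -0.0004], 'wrist_force': [0.498, 0.0159, -4.5118], 'grip_width': 0.033, 'grip_force': 40.2016, 'joints': [-0.3128, 0.6691, -0.2074, 1.7136, 0.184, 0.7787, -2.2748]}
-0.09584900609947579
scene [([0.579, 0.268, 0.007], 0.82), ([0.59, 0.29, 0.002], 0.7), ([0.527, 0.285, 0.002], 0.49)]
top [([0.526, 0.288, 0.005], 0.49), ([0.647, -0.102, 0.089], 0.43), ([0.59, 0.291, 0.004], 0.38)]
```

View pics/f.png

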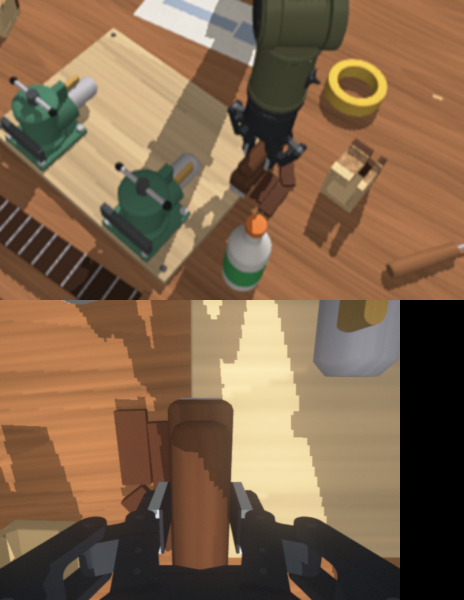

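All three offcuts are over the edge, at wrist pixels (133,445), (160,440) and (137,497). One may still lean on the edge, so I'll push 22 mm more, then bring the scraper back to stand on the bed's strip at the right.

Request:
{"api": "send_rows", "payload": {
  "rows": [
    {"tx": 0,"ty": -0.3,"tz": 0,"rx": 0,"ry": 0,"rz": 0},
    {"tx": 0,"ty": -0.3,"tz": 0,"rx": 0,"ry": 0,"rz": 0},
    {"tx": 0,"ty": 0,"tz": 0,"rx": 0,"ry": 0,"rz": 0},
    {"tx": 0,"ty": 0,"tz": 0,"rx": 0,"ry": 0,"rz": 0}
  ]
}}

```text
time_s: 10.48
tool_pos: [0.5735, 0.2659, 0.0715]
tool_rot: [3.138, -0.149, -0.0]
wrist_force: [0.7, 0.4, -2.7]
grip_width: 0.0329
grip_force: 40.2
```

```bash
python3 - <<'E'
from h import *
s=st()
env.get_image("scene");env.get_image("wrist")
for c in("scene","wrist"):
  print(c,[(np.round(d["at"],3).tolist(),round(d["score"],2)) for d in env.spot_point(c,"offcut1")])
E
```

```text
{'time_s': 10.475, 'tool_pos': [0.5735, 0.2659, 0.0715], 'tool_rot': [3.1376, -0.1487, -0.0003], 'wrist_force': [0.7286, 0.417, -2.7166], 'grip_width': 0.0329, 'grip_force': 40.2304, 'joints': [-0.3496, 0.6835, -0.2057, 1.6795, 0.1816, 0.7977, -2.3031]}
scene [([0.588, 0.291, 0.007], 0.61), ([0.633, -0.088, 0.058], 0.61), ([0.529, 0.283, 0.001], 0.47)]
wrist [([0.593, 0.295, 0.006], 0.78)]
```

Request:
{"api": "send_rows", "payload": {
  "rows": [
    {"tx": 0,"ty": 0,"tz": -0.2,"rx": 0,"ry": 0,"rz": 0},
    {"tx": 0,"ty": 0.4,"tz": 0,"rx": 0,"ry": 0,"rz": 0},
    {"tx": 0,"ty": 0.8,"tz": 0,"rx": 0,"ry": 0,"rz": 0},
    {"tx": 0,"ty": 0.9,"tz": 0,"rx": 0,"ry": 0,"rz": 0},
    {"tx": 0,"ty": 0.9,"tz": 0,"rx": 0,"ry": 0,"rz": 0},
    {"tx": 0,"ty": 0.9,"tz": 0,"rx": 0,"ry": 0,"rz": 0},
    {"tx": 0,"ty": 0.9,"tz": 0,"rx": 0,"ry": 0,"rz": 0},
    {"tx": 0,"ty": 0.6,"tz": 0,"rx": 0,"ry": 0,"rz": 0},
    {"tx": 0,"ty": 0.3,"tz": 0,"rx": 0,"ry": 0,"rz": 0},
    {"tx": 0,"ty": 0,"tz": 0.1,"rx": 0,"ry": 0,"rz": 0},
    {"tx": 0,"ty": 0,"tz": 0.1,"rx": 0,"ry": 0,"rz": 0},
    {"tx": 0,"ty": 0,"tz": 0.04,"rx": 0,"ry": 0,"rz": 0},
    {"tx": 0,"ty": 0,"tz": 0,"rx": 0,"ry": 0,"rz": 0},
    {"tx": 0,"ty": 0,"tz": 0,"rx": 0,"ry": 0,"rz": 0}
  ]
}}

```text
time_s: 12.42
tool_pos: [0.5522, 0.0395, 0.0701]
tool_rot: [-3.138, 0.148, -0.001]
wrist_force: [-0.4, 0.6, -1.7]
grip_width: 0.0332
grip_force: 40.8
```

Request:
{"api": "send_rows", "payload": {
  "rows": [
    {"tx": 0,"ty": 0,"tz": 0.03,"rx": 0,"ry": 0,"rz": 0},
    {"tx": 0,"ty": 0,"tz": 0,"rx": 0,"ry": 0,"rz": 0}
  ]
}}

```text
time_s: 12.68
tool_pos: [0.5522, 0.0395, 0.0699]
tool_rot: [-3.138, 0.149, -0.002]
wrist_force: [-2.7, 1.2, 9.4]
grip_width: 0.0326
grip_force: 43.9
```

Request:
{"api": "send_rows", "payload": {
  "rows": [
    {"tx": 0,"ty": 0,"tz": 0,"rx": 0,"ry": 0,"rz": 0},
    {"tx": 0,"ty": 0,"tz": 0,"rx": 0,"ry": 0,"rz": 0},
    {"tx": 0,"ty": 0,"tz": 0,"rx": 0,"ry": 0,"rz": 0},
    {"tx": 0,"ty": 0,"tz": -0.3,"rx": 0,"ry": 0,"rz": 0},
    {"tx": 0,"ty": 0,"tz": -0.7,"rx": 0,"ry": 0,"rz": 0},
    {"tx": 0,"ty": 0,"tz": -0.9,"rx": 0,"ry": 0,"rz": 0},
    {"tx": 0,"ty": 0,"tz": -0.9,"rx": 0,"ry": 0,"rz": 0},
    {"tx": 0,"ty": 0,"tz": -0.9,"rx": 0,"ry": 0,"rz": 0},
    {"tx": -0.2,"ty": -0.9,"tz": 0,"rx": 0,"ry": 0,"rz": 0},
    {"tx": -0.2,"ty": -0.9,"tz": 0,"rx": 0,"ry": 0,"rz": 0},
    {"tx": -0.2,"ty": -0.9,"tz": 0,"rx": 0,"ry": 0,"rz": 0},
    {"tx": -0.2,"ty": -0.9,"tz": 0,"rx": 0,"ry": 0,"rz": 0},
    {"tx": -0.3,"ty": -0.9,"tz": 0,"rx": 0,"ry": 0,"rz": 0},
    {"tx": -0.3,"ty": -0.9,"tz": 0,"rx": 0,"ry": 0,"rz": 0},
    {"tx": -0.3,"ty": -0.9,"tz": 0,"rx": 0,"ry": 0,"rz": 0},
    {"tx": -0.4,"ty": -0.9,"tz": 0,"rx": 0,"ry": 0,"rz": 0},
    {"tx": -0.4,"ty": -0.9,"tz": 0,"rx": 0,"ry": 0,"rz": 0},
    {"tx": 0,"ty": 0,"tz": 0,"rx": 0,"ry": 0,"rz": 0},
    {"tx": 0,"ty": 0,"tz": 0,"rx": 0,"ry": 0,"rz": 0},
    {"tx": 0,"ty": 0,"tz": 0,"rx": 0,"ry": 0,"rz": 0}
  ],
  "fingers": 85
}}

```text
time_s: 15.18
tool_pos: [0.484, 0.3695, 0.2172]
tool_rot: [3.137, -0.153, 0.001]
wrist_force: [-0.3, -0.6, -0.3]
grip_width: 0.0846
grip_force: 0.0
```

```bash
python3 - <<'E'
from h import *
s=st();print(yaw(s)); print(env.camera_info("wrist"))
w=pic("wrist","g")
for n in("cradle_l_centre","cradle_l_slot","cradle_l"): spots("wrist",[n])
top=env.get_image("top"); spots("top",["scraper_centre","cradle_l_slot"])
cv2.imwrite("pics/g.png",np.vstack([cv2.resize(w,(448,336)),cv2.resize(top[130:280,180:450],(448,249))])[:,:,::-1])
E
```

```text
{'time_s': 15.175, 'tool_pos': [0.484, 0.3695, 0.2172], 'tool_rot': [3.1373, -0.1526, 0.0008], 'wrist_force': [-0.2521, -0.6285, -0.3183], 'grip_width': 0.0846, 'grip_force': 0.0, 'joints': [-0.4978, 0.5055, -0.3123, 1.578, 0.17, 1.0849, -2.5212]}
-0.09722683144867653
{'vertical_fov': 59.362822519785, 'cx': 319.90651238379724, 'cy': 242.37730486453603, 'position': array([0.54883555, 0.36358939, 0.35215042]), 'attitude': array([-0.19787534,  0.21578713, -1.65797535])}
wrist cradle_l_centre [([0.4932, 0.3836, 0.0372], 0.79)]
wrist cradle_l_slot [([0.4974, 0.3946, 0.0742], 0.62)]
wrist cradle_l [([0.4947, 0.3867, 0.0014], 0.89), ([0.5776, 0.268, 0.006], 0.66)]
top scraper_centre [([0.5488, 0.0406, 0.0562], 0.89), ([0.6475, -0.1029, 0.0934], 0.62)]
top cradle_l_slot [([0.4962, 0.391, 0.0733], 0.49)]
```

View pics/g.png

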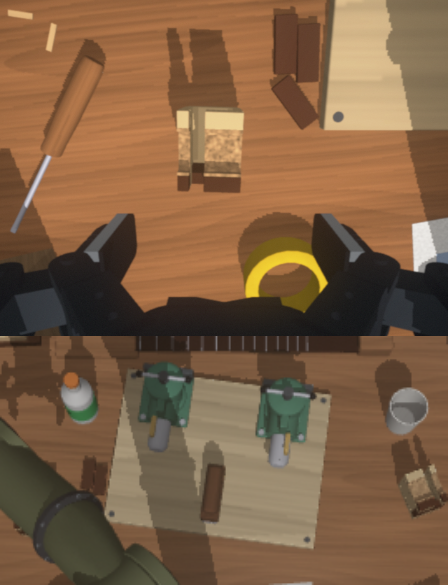

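The wrist half shows cradle_l with its outer top corners at crop pixels (177,111), (243,111), (241,190) and (178,190) and the slot on its left. All three offcuts are off the bed at (285,45), (308,50) and (295,102). In the top half the scraper stands alone mid-bed at (213,492).

```bash
python3 - <<'E'
from h import *
s=env.get_state(); ci=env.camera_info("wrist")
uv=np.array([(177,111),(243,111),(241,190),(178,190)])*640/448
P=plane(ci,uv,0.086)[:,:2];print(P.round(4))
print("w",np.linalg.norm(P[0]-P[1]),np.linalg.norm(P[2]-P[3]),"l",np.linalg.norm(P[0]-P[3]))
d=(P[0]+P[1]-P[2]-P[3]);y=np.arctan2(d[1],d[0]);c=P.mean(0);e=P[0]-P[1];print("yaw",y,"by ends",np.arctan2(-e[0],e[1]),"c",c)
slot=np.mean([[.4974,.3946],[.4962,.391],[.499,.3936],[.4973,.3924]],0);print(slot)
y=-0.095;b=c-0.02*np.array([np.cos(y),np.sin(y)]);print(b,move(s,[b[0],b[1],.048]),yaw(s))
maskrect("wrist","cradle_l",0.07)
E
```

```text
[[0.5352 0.4075]
 [0.5296 0.3493]
 [0.4562 0.357 ]
 [0.4619 0.4167]]
w 0.05850430368703214 0.05991231797512536 l 0.07386068282304603
yaw -0.1144832317731088 by ends -0.09591608508869137 c [0.49574399 0.38264916]
[0.497475 0.3929  ]
[0.47583417 0.3845463 ] [-0.221 -0.328  4.223] -0.09569352618869095
wrist cradle_l 0.78 centre mm 493.9 384.2 size 63.2 84.6 ang 82.7
```

Request:
{"api": "send_rows", "payload": {
  "rows": [
    {"tx": -0.22,"ty": -0.34,"tz": 0.3,"rx": 0,"ry": 0,"rz": 0.01},
    {"tx": 0,"ty": 0,"tz": 0.8,"rx": 0,"ry": 0,"rz": 0},
    {"tx": 0,"ty": 0,"tz": 0.9,"rx": 0,"ry": 0,"rz": 0},
    {"tx": 0,"ty": 0,"tz": 0.9,"rx": 0,"ry": 0,"rz": 0},
    {"tx": 0,"ty": 0,"tz": 0.7,"rx": 0,"ry": 0,"rz": 0},
    {"tx": 0,"ty": 0,"tz": 0.42,"rx": 0,"ry": 0,"rz": 0},
    {"tx": 0,"ty": 0,"tz": 0.2,"rx": 0,"ry": 0,"rz": 0},
    {"tx": 0,"ty": 0,"tz": 0,"rx": 0,"ry": 0,"rz": 0},
    {"tx": 0,"ty": 0,"tz": 0,"rx": 0,"ry": 0,"rz": 0}
  ]
}}

```text
time_s: 16.7
tool_pos: [0.4763, 0.3858, 0.0491]
tool_rot: [-3.136, 0.165, -0.002]
wrist_force: [0.6, -0.4, 0.1]
grip_width: 0.0847
grip_force: 0.0
```

Request:
{"api": "send_rows", "payload": {
  "rows": [
    {"tx": 0,"ty": 0,"tz": 0,"rx": 0,"ry": 0,"rz": 0},
    {"tx": 0,"ty": 0,"tz": 0,"rx": 0,"ry": 0,"rz": 0},
    {"tx": 0,"ty": 0,"tz": 0,"rx": 0,"ry": 0,"rz": 0},
    {"tx": 0,"ty": 0,"tz": 0,"rx": 0,"ry": 0,"rz": 0},
    {"tx": 0,"ty": 0,"tz": 0,"rx": 0,"ry": 0,"rz": 0}
  ],
  "fingers": 0,
  "grip_force": 35
}}

```text
time_s: 17.32
tool_pos: [0.4761, 0.3855, 0.049]
tool_rot: [-3.137, 0.165, -0.002]
wrist_force: [-1.0, -1.7, 6.1]
grip_width: 0.06
grip_force: 37.8
```

Request:
{"api": "send_rows", "payload": {
  "rows": [
    {"tx": 0,"ty": 0,"tz": -0.3,"rx": 0,"ry": 0,"rz": 0},
    {"tx": 0,"ty": 0,"tz": -0.6,"rx": 0,"ry": 0,"rz": 0},
    {"tx": 0,"ty": 0,"tz": -0.6,"rx": 0,"ry": 0,"rz": 0},
    {"tx": 0,"ty": 0,"tz": 0,"rx": 0,"ry": 0,"rz": 0},
    {"tx": 0,"ty": 0,"tz": 0,"rx": 0,"ry": 0,"rz": 0}
  ]
}}

```text
time_s: 17.95
tool_pos: [0.4754, 0.3848, 0.1074]
tool_rot: [3.136, -0.165, -0.001]
wrist_force: [-0.0, 0.2, -3.7]
grip_width: 0.0593
grip_force: 39.2
```

```bash
python3 - <<'E'
from h import *
s=st();print(yaw(s)); env.get_image("wrist"); env.get_image("scene")
spots("wrist",["cradle_l_centre","cradle_l_slot"]);spots("scene",["cradle_l_centre","cradle_l_slot"])
E
```

```text
{'time_s': 17.95, 'tool_pos': [0.4754, 0.3848, 0.1074], 'tool_rot': [3.1364, -0.1653, -0.0013], 'wrist_force': [-0.0244, 0.1978, -3.6792], 'grip_width': 0.0593, 'grip_force': 39.1645, 'joints': [-0.5447, 0.6204, -0.2853, 1.7041, 0.2196, 0.8497, -2.6016]}
-0.10530574857355275
wrist cradle_l_centre []
wrist cradle_l_slot [([0.4987, 0.3924, 0.1327], 0.89)]
scene cradle_l_centre [([0.4958, 0.3811, 0.0986], 0.74), ([0.489, 0.3765, 0.0573], 0.46)]
scene cradle_l_slot [([0.498, 0.3932, 0.1316], 0.59)]
```

Request:
{"api": "send_rows", "payload": {
  "rows": [
    {"tx": 0.17,"ty": 0.34,"tz": 0,"rx": 0,"ry": 0,"rz": -0.01},
    {"tx": 0.36,"ty": 0.73,"tz": 0,"rx": 0,"ry": 0,"rz": 0},
    {"tx": 0.36,"ty": 0.73,"tz": 0,"rx": 0,"ry": 0,"rz": 0},
    {"tx": 0.36,"ty": 0.73,"tz": 0,"rx": 0,"ry": 0,"rz": 0},
    {"tx": 0.36,"ty": 0.73,"tz": 0,"rx": 0,"ry": 0,"rz": 0},
    {"tx": 0.36,"ty": 0.73,"tz": 0,"rx": 0,"ry": 0,"rz": 0},
    {"tx": 0.36,"ty": 0.73,"tz": 0,"rx": 0,"ry": 0,"rz": 0},
    {"tx": 0.34,"ty": 0.72,"tz": 0,"rx": 0,"ry": 0,"rz": 0},
    {"tx": 0,"ty": 0,"tz": 0.4,"rx": 0,"ry": 0,"rz": 0},
    {"tx": 0,"ty": 0,"tz": 0.2,"rx": 0,"ry": 0,"rz": 0},
    {"tx": 0,"ty": 0,"tz": 0,"rx": 0,"ry": 0,"rz": 0},
    {"tx": 0,"ty": 0,"tz": 0,"rx": 0,"ry": 0,"rz": 0},
    {"tx": 0,"ty": 0,"tz": 0,"rx": 0,"ry": 0,"rz": 0}
  ]
}}

```text
time_s: 19.88
tool_pos: [0.5614, 0.1592, 0.0845]
tool_rot: [-3.138, 0.148, -0.001]
wrist_force: [0.5, -0.7, -2.7]
grip_width: 0.0597
grip_force: 39.0
```

```bash
python3 - <<'E'
from h import *
s=st();print(yaw(s)); w=pic("wrist","k")
spots("wrist",["cradle_l_slot","vise_l_home","vise_l_key"])
sc=env.get_image("scene"); spots("scene",["cradle_l_slot","vise_l_home","vise_l_key"])
E
```

```text
{'time_s': 19.875, 'tool_pos': [0.5614, 0.1592, 0.0845], 'tool_rot': [-3.1377, 0.148, -0.001], 'wrist_force': [0.4706, -0.6554, -2.7185], 'grip_width': 0.0597, 'grip_force': 38.955, 'joints': [-0.1309, 0.6144, -0.295, 1.805, 0.2463, 0.7574, -2.2199]}
-0.09427414412809913
wrist cradle_l_slot [([0.5832, 0.1725, 0.1109], 0.7)]
wrist vise_l_home [([0.6574, 0.1494, 0.0597], 0.57)]
wrist vise_l_key []
scene cradle_l_slot [([0.5845, 0.1693, 0.1117], 0.75)]
scene vise_l_home [([0.6489, 0.1491, 0.0582], 0.81), ([0.7284, -0.3373, 0.0017], 0.31)]
scene vise_l_key [([0.6747, 0.1605, 0.0876], 0.63)]
```

View pics/k.png

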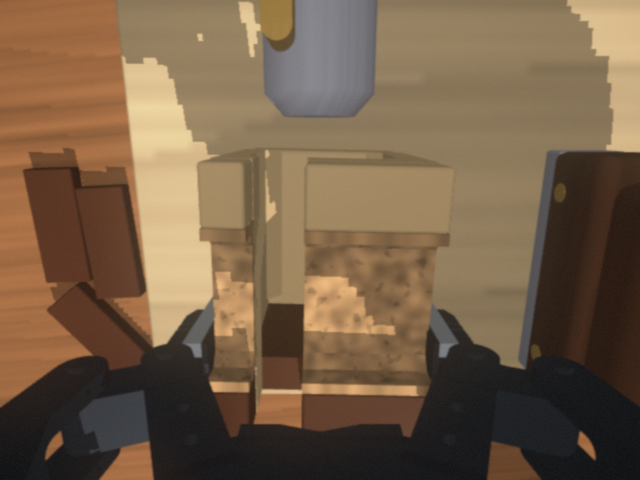

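The bar nose is at rows 70 to 117, columns 265 to 376, with the key nose at (278,35). The cradle is squarely in the jaws with front-top corners at (200,165) and (452,170) and its slot on the left. The scraper stands clear at right.

```bash
python3 - <<'E'
from h import *
s=env.get_state(); ci=env.camera_info("wrist"); M=R.from_rotvec(s["tool_rot"]).as_matrix()
def tool(uv,z): return ((plane(ci,uv,z)-s["tool_pos"])@M*1000).round(1)
print("bar edges z.057",tool([(264,5),(265,70),(377,5),(376,70)],.057))
print("nose end z.05-.06",tool([(285,117),(357,117)],.057))
ztop=s["tool_pos"][2]-.049+.086
print("cradle top front",tool([(200,165),(452,170)],ztop),"slot edges",tool([(265,155),(305,165)],ztop),tool([(257,232),(305,235)],ztop))
print("key",tool([(262,20),(293,20)],.09))
E
```

```text
bar edges z.057 [[107.  -19.5  27.2]
 [ 86.  -19.8  27.2]
 [107.   19.7  27.2]
 [ 86.   20.   27.2]]
nose end z.05-.06 [[ 69.8 -13.   27.2]
 [ 69.8  13.6  27.2]]
cradle top front [[ 57.4 -27.7 -37. ]
 [ 56.3  30.2 -37. ]] slot edges [[ 59.7 -12.7 -37. ]
 [ 57.4  -3.6 -37. ]] [[ 41.6 -15.2 -37. ]
 [ 40.9  -3.7 -37. ]]
key [[ 94.7 -16.2  -5.8]
 [ 94.7  -7.6  -5.8]]
```

Request:
{"api": "send_rows", "payload": {
  "rows": [
    {"tx": 0,"ty": -0.025,"tz": 0.2,"rx": 0,"ry": 0,"rz": 0},
    {"tx": 0,"ty": 0,"tz": 0.15,"rx": 0,"ry": 0,"rz": 0},
    {"tx": 0,"ty": 0,"tz": 0.07,"rx": 0,"ry": 0,"rz": 0},
    {"tx": 0,"ty": 0,"tz": 0,"rx": 0,"ry": 0,"rz": 0},
    {"tx": 0,"ty": 0,"tz": 0,"rx": 0,"ry": 0,"rz": 0}
  ]
}}

```text
time_s: 20.9
tool_pos: [0.5614, 0.1595, 0.0672]
tool_rot: [-3.138, 0.15, 0.0]
wrist_force: [-0.9, -0.4, -3.1]
grip_width: 0.0598
grip_force: 39.1
```

Request:
{"api": "send_rows", "payload": {
  "rows": [
    {"tx": 0.15,"ty": 0,"tz": 0,"rx": 0,"ry": 0,"rz": 0},
    {"tx": 0.15,"ty": 0,"tz": 0,"rx": 0,"ry": 0,"rz": 0},
    {"tx": 0.15,"ty": 0,"tz": 0,"rx": 0,"ry": 0,"rz": 0},
    {"tx": 0.15,"ty": 0,"tz": 0,"rx": 0,"ry": 0,"rz": 0},
    {"tx": 0,"ty": 0,"tz": 0,"rx": 0,"ry": 0,"rz": 0},
    {"tx": 0,"ty": 0,"tz": 0,"rx": 0,"ry": 0,"rz": 0}
  ]
}}

```text
time_s: 21.65
tool_pos: [0.585, 0.1573, 0.0672]
tool_rot: [-3.138, 0.149, 0.001]
wrist_force: [-0.1, -0.0, -2.9]
grip_width: 0.0595
grip_force: 39.1
```

Request:
{"api": "send_rows", "payload": {
  "rows": [
    {"tx": 0.15,"ty": 0,"tz": 0,"rx": 0,"ry": 0,"rz": 0},
    {"tx": 0.15,"ty": 0,"tz": 0,"rx": 0,"ry": 0,"rz": 0},
    {"tx": 0.15,"ty": 0,"tz": 0,"rx": 0,"ry": 0,"rz": 0},
    {"tx": 0.15,"ty": 0,"tz": 0,"rx": 0,"ry": 0,"rz": 0},
    {"tx": 0,"ty": 0,"tz": 0,"rx": 0,"ry": 0,"rz": 0}
  ]
}}

```text
time_s: 22.28
tool_pos: [0.6097, 0.1547, 0.0672]
tool_rot: [-3.138, 0.15, -0.0]
wrist_force: [0.2, 1.2, -3.0]
grip_width: 0.0595
grip_force: 39.1
```

Request:
{"api": "send_rows", "payload": {
  "rows": [
    {"tx": 0.15,"ty": 0,"tz": 0,"rx": 0,"ry": 0,"rz": 0},
    {"tx": 0.15,"ty": 0,"tz": 0,"rx": 0,"ry": 0,"rz": 0},
    {"tx": 0.15,"ty": 0,"tz": 0,"rx": 0,"ry": 0,"rz": 0},
    {"tx": 0.07,"ty": 0,"tz": 0,"rx": 0,"ry": 0,"rz": 0},
    {"tx": 0,"ty": 0,"tz": 0,"rx": 0,"ry": 0,"rz": 0}
  ]
}}

```text
time_s: 22.9
tool_pos: [0.63, 0.1529, 0.0672]
tool_rot: [-3.138, 0.15, 0.0]
wrist_force: [0.0, 0.3, -2.9]
grip_width: 0.0594
grip_force: 39.1
```

Request:
{"api": "send_rows", "payload": {
  "rows": [
    {"tx": 0.05,"ty": 0,"tz": 0,"rx": 0,"ry": 0,"rz": 0},
    {"tx": 0.05,"ty": 0,"tz": 0,"rx": 0,"ry": 0,"rz": 0},
    {"tx": 0.03,"ty": 0,"tz": 0,"rx": 0,"ry": 0,"rz": 0},
    {"tx": 0,"ty": 0,"tz": 0,"rx": 0,"ry": 0,"rz": 0},
    {"tx": 0,"ty": 0,"tz": 0,"rx": 0,"ry": 0,"rz": 0}
  ]
}}

```text
time_s: 23.52
tool_pos: [0.6331, 0.1527, 0.0672]
tool_rot: [3.137, -0.148, -0.006]
wrist_force: [-6.3, -0.4, 1.9]
grip_width: 0.0594
grip_force: 39.2
```

Request:
{"api": "send_rows", "payload": {
  "rows": [
    {"tx": 0.05,"ty": 0,"tz": 0,"rx": 0,"ry": 0,"rz": 0},
    {"tx": 0.03,"ty": 0,"tz": 0,"rx": 0,"ry": 0,"rz": 0},
    {"tx": 0,"ty": 0,"tz": 0,"rx": 0,"ry": 0,"rz": 0}
  ]
}}

```text
time_s: 23.9
tool_pos: [0.6333, 0.1525, 0.0672]
tool_rot: [3.136, -0.146, -0.014]
wrist_force: [-15.3, -0.2, 8.5]
grip_width: 0.0598
grip_force: 36.6
```

```bash
python3 - <<'E'
from h import *
s=st();print(yaw(s)); w=env.get_image("wrist"); sc=env.get_image("scene")
spots("scene",["cradle_l_slot","cradle_l_centre"]); spots("wrist",["cradle_l_slot"])
a=cv2.resize(sc[250:390,240:420],(448,348)); b=cv2.resize(w,(320,240)); b=cv2.copyMakeBorder(b,0,0,0,128,cv2.BORDER_CONSTANT)
cv2.imwrite("pics/l.png",np.vstack([a,b])[:,:,::-1])
E
```

```text
{'time_s': 23.9, 'tool_pos': [0.6333, 0.1525, 0.0672], 'tool_rot': [3.1361, -0.1463, -0.0137], 'wrist_force': [-15.3214, -0.2225, 8.471], 'grip_width': 0.0598, 'grip_force': 36.5898, 'joints': [-0.1043, 0.7235, -0.2914, 1.617, 0.2548, 0.8478, -2.1618]}
-0.09324356927488879
scene cradle_l_slot [([0.6554, 0.1597, 0.0917], 0.79)]
scene cradle_l_centre [([0.6526, 0.1514, 0.0598], 0.74)]
wrist cradle_l_slot [([0.6576, 0.1648, 0.09], 0.72)]
```

View pics/l.png

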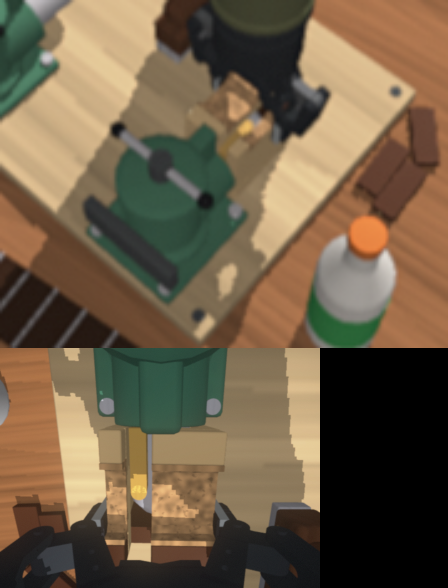

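Cradle_l is home: the key lies in the slot at (138,490) and the front face is on the green collar at (162,428). Its centre reads (0.6526, 0.1514), as predicted. I'll relax the push, release and go to the other cradle.

Request:
{"api": "send_rows", "payload": {
  "rows": [
    {"tx": -0.09,"ty": 0,"tz": 0,"rx": 0,"ry": 0,"rz": 0},
    {"tx": 0,"ty": 0,"tz": 0,"rx": 0,"ry": 0,"rz": 0}
  ]
}}

```text
time_s: 24.4
tool_pos: [0.6333, 0.1527, 0.0672]
tool_rot: [3.138, -0.148, -0.003]
wrist_force: [-5.4, -0.3, 0.9]
grip_width: 0.0594
grip_force: 38.2
```

Request:
{"api": "send_rows", "payload": {
  "rows": [
    {"tx": 0,"ty": 0,"tz": 0,"rx": 0,"ry": 0,"rz": 0},
    {"tx": 0,"ty": 0,"tz": 0,"rx": 0,"ry": 0,"rz": 0},
    {"tx": 0,"ty": 0,"tz": 0,"rx": 0,"ry": 0,"rz": 0},
    {"tx": 0,"ty": 0,"tz": -0.3,"rx": 0,"ry": 0,"rz": 0},
    {"tx": 0,"ty": 0,"tz": -0.7,"rx": 0,"ry": 0,"rz": 0},
    {"tx": 0,"ty": 0,"tz": -0.9,"rx": 0,"ry": 0,"rz": 0},
    {"tx": 0,"ty": 0,"tz": -0.9,"rx": 0,"ry": 0,"rz": 0},
    {"tx": 0,"ty": 0,"tz": -0.9,"rx": 0,"ry": 0,"rz": 0}
  ],
  "fingers": 85
}}

```text
time_s: 25.4
tool_pos: [0.6347, 0.1525, 0.2176]
tool_rot: [-3.138, 0.149, -0.002]
wrist_force: [0.4, -0.5, -0.5]
grip_width: 0.0849
grip_force: 0.0
```

Request:
{"api": "send_rows", "payload": {
  "rows": [
    {"tx": -0.1,"ty": 0.5,"tz": 0,"rx": 0,"ry": 0,"rz": 0},
    {"tx": -0.1,"ty": 0.9,"tz": 0,"rx": 0,"ry": 0,"rz": 0},
    {"tx": -0.1,"ty": 0.9,"tz": 0,"rx": 0,"ry": 0,"rz": 0},
    {"tx": -0.1,"ty": 0.9,"tz": 0,"rx": 0,"ry": 0,"rz": 0},
    {"tx": -0.1,"ty": 0.9,"tz": 0,"rx": 0,"ry": 0,"rz": 0},
    {"tx": -0.1,"ty": 0.9,"tz": 0,"rx": 0,"ry": 0,"rz": 0},
    {"tx": -0.1,"ty": 0.9,"tz": 0,"rx": 0,"ry": 0,"rz": 0},
    {"tx": 0,"ty": 0.9,"tz": 0,"rx": 0,"ry": 0,"rz": 0},
    {"tx": 0,"ty": 0.9,"tz": 0,"rx": 0,"ry": 0,"rz": 0},
    {"tx": 0,"ty": 0.9,"tz": 0,"rx": 0,"ry": 0,"rz": 0},
    {"tx": 0,"ty": 0.9,"tz": 0,"rx": 0,"ry": 0,"rz": 0},
    {"tx": 0,"ty": 0.9,"tz": 0,"rx": 0,"ry": 0,"rz": 0},
    {"tx": 0,"ty": 0.9,"tz": 0,"rx": 0,"ry": 0,"rz": 0},
    {"tx": 0,"ty": 0.9,"tz": 0,"rx": 0,"ry": 0,"rz": 0},
    {"tx": 0,"ty": 0.9,"tz": 0,"rx": 0,"ry": 0,"rz": 0},
    {"tx": 0,"ty": 0,"tz": 0,"rx": 0,"ry": 0,"rz": 0},
    {"tx": 0,"ty": 0,"tz": 0,"rx": 0,"ry": 0,"rz": 0},
    {"tx": 0,"ty": 0,"tz": 0,"rx": 0,"ry": 0,"rz": 0}
  ]
}}

```text
time_s: 27.65
tool_pos: [0.5572, -0.365, 0.2154]
tool_rot: [-3.137, 0.147, -0.0]
wrist_force: [-0.0, -0.0, -0.1]
grip_width: 0.0848
grip_force: 0.0
```

```bash
python3 - <<'E'
from h import *
s=st();print(yaw(s)); w=pic("wrist","m")
spots("wrist",["cradle_r_centre","cradle_r_slot","cradle_r"]); maskrect("wrist","cradle_r",0.07)
E
```

```text
{'time_s': 27.65, 'tool_pos': [0.5572, -0.365, 0.2154], 'tool_rot': [-3.1374, 0.1468, -0.0002], 'wrist_force': [-0.0135, -0.0036, -0.0953], 'grip_width': 0.0848, 'grip_force': 0.0, 'joints': [0.7076, 0.5943, -0.2908, 1.4148, 0.1753, 1.1582, -1.2707]}
-0.09348288703610119
wrist cradle_r_centre [([0.5719, -0.3723, 0.0371], 0.81)]
wrist cradle_r_slot [([0.5759, -0.3803, 0.0717], 0.89)]
wrist cradle_r [([0.5673, -0.3701, 0.0023], 0.76), ([0.3301, -0.3581, -0.0025], 0.69)]
wrist cradle_r 0.9 centre mm 567.7 -372.7 size 84.0 64.3 ang 22.9
```

View pics/m.png

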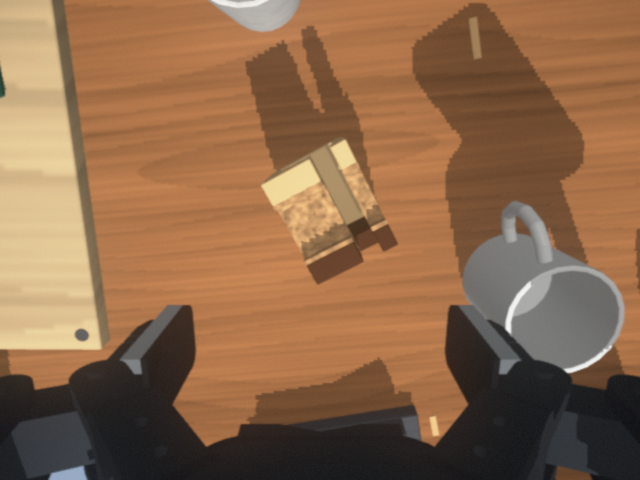

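Cradle_r has its front-top corners at (262,186) and (347,139), its dark end at about (308,272) and (386,233), and its slot on the right. It is turned counter-clockwise. Bystanders near it: the mug at (545,290), the cup at (260,5), and the plane behind.

```bash
python3 - <<'E'
from h import *
s=st(); ci=env.camera_info("wrist")
P=plane(ci,[(262,186),(347,139),(386,224),(307,265)],0.086)[:,:2];print(P.round(4))
print("w",np.linalg.norm(P[0]-P[1]),np.linalg.norm(P[2]-P[3]),"l",np.linalg.norm(P[0]-P[3]),np.linalg.norm(P[1]-P[2]))
e=P[0]-P[1];d=P[0]-P[3];d2=P[1]-P[2];print("yaws",np.arctan2(-e[0],e[1]),np.arctan2(d[1],d[0]),np.arctan2(d2[1],d2[0]),P.mean(0),(P[0]+P[1])/2)
E
```

```text
{'time_s': 27.9, 'tool_pos': [0.5571, -0.3659, 0.2154], 'tool_rot': [3.1381, -0.148, 0.0002], 'wrist_force': [-0.3843, -0.3161, -0.1023], 'grip_width': 0.0849, 'grip_force': 0.0, 'joints': [0.7078, 0.5945, -0.2899, 1.414, 0.1756, 1.1583, -1.2706]}
[[ 0.5917 -0.3326]
 [ 0.6152 -0.3879]
 [ 0.56   -0.4087]
 [ 0.5373 -0.3554]]
w 0.06011285102025878 0.05798152296799097 l 0.059012759680202594 0.05904306620353232
yaws 0.40210986119768527 0.39640066051580575 0.3602935207433981 [ 0.5760467  -0.37116114] [ 0.6034689  -0.36026103]
```

Request:
{"api": "send_rows", "payload": {
  "rows": [
    {"tx": 0,"ty": 0,"tz": 0,"rx": 0,"ry": 0,"rz": -0.161},
    {"tx": 0,"ty": 0,"tz": 0,"rx": 0,"ry": 0,"rz": -0.161},
    {"tx": 0,"ty": 0,"tz": 0,"rx": 0,"ry": 0,"rz": -0.161},
    {"tx": -0.3,"ty": 0.3,"tz": 0.5,"rx": 0,"ry": 0,"rz": 0},
    {"tx": 0,"ty": 0,"tz": 0.8,"rx": 0,"ry": 0,"rz": 0},
    {"tx": 0,"ty": 0,"tz": 0.6,"rx": 0,"ry": 0,"rz": 0},
    {"tx": 0,"ty": 0,"tz": 0,"rx": 0,"ry": 0,"rz": 0},
    {"tx": 0,"ty": 0,"tz": 0,"rx": 0,"ry": 0,"rz": 0}
  ]
}}

```text
time_s: 28.9
tool_pos: [0.5503, -0.3827, 0.1395]
tool_rot: [3.083, 0.602, 0.0]
wrist_force: [-0.6, 0.3, 0.8]
grip_width: 0.085
grip_force: 0.0
```

```bash
python3 - <<'E'
from h import *
s=st();print(yaw(s)); w=pic("wrist","n")
spots("wrist",["cradle_r_slot","cradle_r_centre"])
E
```

```text
{'time_s': 28.9, 'tool_pos': [0.5503, -0.3827, 0.1395], 'tool_rot': [3.083, 0.602, 0.0002], 'wrist_force': [-0.6282, 0.2906, 0.8381], 'grip_width': 0.085, 'grip_force': 0.0, 'joints': [0.794, 0.677, -0.3965, 1.5003, 0.2878, 1.0219, -0.8597]}
0.3856507820639784
wrist cradle_r_slot [([0.5775, -0.3835, 0.0765], 0.65)]
wrist cradle_r_centre [([0.5699, -0.3718, 0.0375], 0.67)]
```

View pics/n.png

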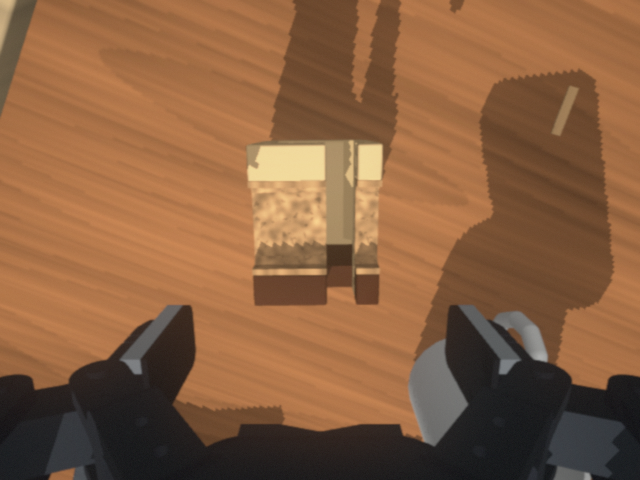

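The jaws are squared to the cradle: top edges at columns 248 to 382, centre about 315, with the mug clear of the right finger. I'll descend and grip, with no more pictures to view from here on.

Request:
{"api": "send_rows", "payload": {
  "rows": [
    {"tx": 0,"ty": 0,"tz": 0.6,"rx": 0,"ry": 0,"rz": 0},
    {"tx": 0,"ty": 0,"tz": 0.8,"rx": 0,"ry": 0,"rz": 0},
    {"tx": 0,"ty": 0,"tz": 0.56,"rx": 0,"ry": 0,"rz": 0},
    {"tx": 0,"ty": 0,"tz": 0.3,"rx": 0,"ry": 0,"rz": 0},
    {"tx": 0,"ty": 0,"tz": 0,"rx": 0,"ry": 0,"rz": 0},
    {"tx": 0,"ty": 0,"tz": 0,"rx": 0,"ry": 0,"rz": 0}
  ]
}}

```text
time_s: 29.8
tool_pos: [0.5511, -0.3825, 0.0501]
tool_rot: [3.082, 0.605, 0.002]
wrist_force: [0.4, 0.3, 0.7]
grip_width: 0.0852
grip_force: 0.0
```

Request:
{"api": "send_rows", "payload": {
  "rows": [
    {"tx": 0,"ty": 0,"tz": 0,"rx": 0,"ry": 0,"rz": 0},
    {"tx": 0,"ty": 0,"tz": 0,"rx": 0,"ry": 0,"rz": 0},
    {"tx": 0,"ty": 0,"tz": 0,"rx": 0,"ry": 0,"rz": 0},
    {"tx": 0,"ty": 0,"tz": 0,"rx": 0,"ry": 0,"rz": 0},
    {"tx": 0,"ty": 0,"tz": 0,"rx": 0,"ry": 0,"rz": 0}
  ],
  "fingers": 0,
  "grip_force": 35
}}

```text
time_s: 30.42
tool_pos: [0.5508, -0.3823, 0.0499]
tool_rot: [3.082, 0.605, 0.002]
wrist_force: [0.2, -0.0, 7.0]
grip_width: 0.06
grip_force: 38.8
```

Request:
{"api": "send_rows", "payload": {
  "rows": [
    {"tx": 0,"ty": 0,"tz": -0.3,"rx": 0,"ry": 0,"rz": 0},
    {"tx": 0,"ty": 0,"tz": -0.6,"rx": 0,"ry": 0,"rz": 0},
    {"tx": 0,"ty": 0,"tz": -0.6,"rx": 0,"ry": 0,"rz": 0},
    {"tx": 0,"ty": 0,"tz": 0,"rx": 0,"ry": 0,"rz": 0.162},
    {"tx": 0,"ty": 0,"tz": 0,"rx": 0,"ry": 0,"rz": 0.162},
    {"tx": 0,"ty": 0,"tz": 0,"rx": 0,"ry": 0,"rz": 0.156},
    {"tx": 0,"ty": 0,"tz": 0,"rx": 0,"ry": 0,"rz": 0},
    {"tx": 0,"ty": 0,"tz": 0,"rx": 0,"ry": 0,"rz": 0}
  ]
}}

```text
time_s: 31.42
tool_pos: [0.5504, -0.3819, 0.109]
tool_rot: [-3.138, 0.139, 0.0]
wrist_force: [0.5, 0.3, -2.0]
grip_width: 0.0599
grip_force: 38.3
```

```bash
python3 - <<'E'
from h import *
s=st();print(yaw(s)); env.get_image("wrist"); env.get_image("scene")
spots("wrist",["cradle_r_slot"]);spots("scene",["cradle_r_centre","cradle_r_slot","vise_r_home","vise_r_key","scraper_centre","cradle_l_centre"])
E
```

```text
{'time_s': 31.425, 'tool_pos': [0.5504, -0.3819, 0.109], 'tool_rot': [-3.1384, 0.1393, 0.0002], 'wrist_force': [0.5204, 0.3048, -1.9987], 'grip_width': 0.0599, 'grip_force': 38.3041, 'joints': [0.7158, 0.6933, -0.2562, 1.5342, 0.2018, 0.9403, -1.2626]}
-0.08869036758911235
wrist cradle_r_slot [([0.5739, -0.3931, 0.1316], 0.65)]
scene cradle_r_centre [([0.5703, -0.3853, 0.0973], 0.7), ([0.7272, 0.3057, -0.0004], 0.31)]
scene cradle_r_slot [([0.5696, -0.3975, 0.1309], 0.82), ([0.5878, 0.2919, 0.0041], 0.68)]
scene vise_r_home [([0.6283, -0.0875, 0.0557], 0.67), ([0.5697, -0.3827, 0.0544], 0.58)]
scene vise_r_key [([0.6481, -0.1045, 0.0897], 0.74), ([0.6543, 0.1631, 0.0931], 0.73)]
scene scraper_centre [([0.5512, 0.0349, 0.0517], 0.72), ([0.5027, 0.5691, -0.0012], 0.43)]
scene cradle_l_centre [([0.6544, 0.1495, 0.058], 0.8), ([0.6479, 0.1462, 0.0161], 0.62)]
```

Request:
{"api": "send_rows", "payload": {
  "rows": [
    {"tx": -0.2,"ty": -0.4,"tz": 0,"rx": 0,"ry": 0,"rz": 0.006},
    {"tx": -0.2,"ty": -0.8,"tz": 0,"rx": 0,"ry": 0,"rz": 0},
    {"tx": -0.2,"ty": -0.9,"tz": 0,"rx": 0,"ry": 0,"rz": 0},
    {"tx": -0.2,"ty": -0.9,"tz": 0,"rx": 0,"ry": 0,"rz": 0},
    {"tx": -0.2,"ty": -0.9,"tz": 0,"rx": 0,"ry": 0,"rz": 0},
    {"tx": 0,"ty": -0.9,"tz": 0,"rx": 0,"ry": 0,"rz": 0},
    {"tx": 0,"ty": -0.9,"tz": 0,"rx": 0,"ry": 0,"rz": 0},
    {"tx": 0,"ty": -0.9,"tz": 0,"rx": 0,"ry": 0,"rz": 0},
    {"tx": 0,"ty": -0.6,"tz": 0,"rx": 0,"ry": 0,"rz": 0},
    {"tx": 0,"ty": -0.3,"tz": 0.3,"rx": 0,"ry": 0,"rz": 0},
    {"tx": 0,"ty": 0,"tz": 0.25,"rx": 0,"ry": 0,"rz": 0},
    {"tx": 0,"ty": 0,"tz": 0,"rx": 0,"ry": 0,"rz": 0},
    {"tx": 0,"ty": 0,"tz": 0,"rx": 0,"ry": 0,"rz": 0},
    {"tx": 0,"ty": 0,"tz": 0,"rx": 0,"ry": 0,"rz": 0}
  ]
}}

```text
time_s: 33.62
tool_pos: [0.54, -0.0805, 0.0871]
tool_rot: [3.137, -0.156, 0.001]
wrist_force: [-0.4, 0.4, -1.0]
grip_width: 0.0595
grip_force: 38.3
```

```bash
python3 - <<'E'
from h import *
s=st();print(yaw(s)); ci=env.camera_info("wrist"); w=env.get_image("wrist"); cv2.imwrite("pics/o.png",w[:,:,::-1])
M=R.from_rotvec(s["tool_rot"]).as_matrix()
def tool(uv,z): return ((plane(ci,uv,z)-s["tool_pos"])@M*1000).round(1)
spots("wrist",["vise_r_home","vise_r_key","cradle_r_slot"])
hsv=cv2.cvtColor(w,cv2.COLOR_RGB2HSV)
# bar: low saturation, and horn edges: print runs of class per row
for r in (20,50,80,100,115,130,150,165,190):
    sat=hsv[r,:,1]; m=(sat<50)&(hsv[r,:,2]>60); m[:200]=0;m[450:]=0
    c=np.flatnonzero(m); print(r,len(c),(c.min(),c.max()) if len(c) else None, np.median(w[r,300:340],0), tool([(c.min(),r),(c.max()+1,r)],.057)[:,:2].tolist() if len(c) else None)
g=cv2.GaussianBlur(cv2.cvtColor(w,cv2.COLOR_RGB2GRAY),(3,3),0).astype(int)
zt=s["tool_pos"][2]-.05+.086
for r in (180,190,200,210,220):
    d=np.abs(g[r,2:]-g[r,:-2]); c=[x for x in np.argsort(-d)[:60] if 150<x<490 and d[x]==d[max(0,x-4):x+5].max()]; c=sorted(c[:6])
    print(r,[(int(x+1),int(d[x]),float(tool([(x+1.5,r)],zt)[0,1]),float(tool([(x+1.5,r)],zt)[0,0])) for x in c])
E
```

```text
{'time_s': 33.625, 'tool_pos': [0.54, -0.0805, 0.0871], 'tool_rot': [3.1375, -0.1561, 0.0007], 'wrist_force': [-0.4056, 0.3535, -1.0396], 'grip_width': 0.0595, 'grip_force': 38.3266, 'joints': [0.2588, 0.5618, -0.2358, 1.9029, 0.1951, 0.6985, -1.7622]}
-0.09940662509374758
wrist vise_r_home [([0.6339, -0.0873, 0.0581], 0.91)]
wrist vise_r_key []
wrist cradle_r_slot [([0.5621, -0.0936, 0.1089], 0.93)]
20 80 (np.int64(258), np.int64(337)) [125.  124.5 131. ] [[103.0, -22.1], [103.0, 6.3]]
50 85 (np.int64(260), np.int64(369)) [126.  125.  131.5] [[93.1, -21.8], [93.1, 18.0]]
80 108 (np.int64(261), np.int64(368)) [127.  126.  132.5] [[82.9, -21.8], [82.9, 17.9]]
100 107 (np.int64(261), np.int64(367)) [124. 123. 128.] [[76.0, -22.0], [75.9, 17.8]]
115 82 (np.int64(274), np.int64(355)) [112. 110. 114.] [[70.6, -17.4], [70.6, 13.4]]
130 0 None [137. 118.  90.] None
150 0 None [185.5 157.  113. ] None
165 0 None [156. 133.  97.] None
190 0 None [155. 132.  95.] None
180 [(339, 13, 4.4, 53.9), (376, 18, 13.1, 53.9), (388, 11, 15.9, 53.9), (391, 11, 16.6, 53.9), (399, 20, 18.4, 53.9), (444, 34, 29.0, 53.8)]
190 [(339, 13, 4.4, 51.5), (375, 17, 12.9, 51.5), (376, 17, 13.1, 51.5), (398, 18, 18.3, 51.5), (399, 18, 18.6, 51.5), (444, 39, 29.2, 51.5)]
200 [(339, 12, 4.5, 49.1), (359, 9, 9.2, 49.1), (375, 18, 13.0, 49.1), (398, 19, 18.4, 49.1), (430, 41, 26.0, 49.1), (441, 11, 28.6, 49.1)]
210 [(339, 12, 4.5, 46.7), (359, 9, 9.3, 46.7), (375, 19, 13.1, 46.7), (398, 20, 18.6, 46.7), (422, 43, 24.3, 46.7), (441, 18, 28.8, 46.7)]
220 [(339, 11, 4.5, 44.3), (375, 21, 13.2, 44.3), (397, 20, 18.4, 44.3), (425, 12, 25.1, 44.3), (431, 31, 26.6, 44.3), (440, 11, 28.7, 44.3)]
```

Request:
{"api": "send_rows", "payload": {
  "rows": [
    {"tx": 0,"ty": -0.033,"tz": 0.2,"rx": 0,"ry": 0,"rz": 0},
    {"tx": 0,"ty": 0,"tz": 0.18,"rx": 0,"ry": 0,"rz": 0},
    {"tx": 0,"ty": 0,"tz": 0.085,"rx": 0,"ry": 0,"rz": 0},
    {"tx": 0,"ty": 0,"tz": 0,"rx": 0,"ry": 0,"rz": 0},
    {"tx": 0,"ty": 0,"tz": 0,"rx": 0,"ry": 0,"rz": 0}
  ]
}}

```text
time_s: 34.45
tool_pos: [0.54, -0.0783, 0.0681]
tool_rot: [-3.138, 0.154, 0.0]
wrist_force: [-0.3, -0.2, -2.1]
grip_width: 0.0596
grip_force: 38.4
```

Request:
{"api": "send_rows", "payload": {
  "rows": [
    {"tx": 0.15,"ty": 0,"tz": 0,"rx": 0,"ry": 0,"rz": 0},
    {"tx": 0.15,"ty": 0,"tz": 0,"rx": 0,"ry": 0,"rz": 0},
    {"tx": 0.15,"ty": 0,"tz": 0,"rx": 0,"ry": 0,"rz": 0},
    {"tx": 0.15,"ty": 0,"tz": 0,"rx": 0,"ry": 0,"rz": 0},
    {"tx": 0,"ty": 0,"tz": 0,"rx": 0,"ry": 0,"rz": 0},
    {"tx": 0,"ty": 0,"tz": 0,"rx": 0,"ry": 0,"rz": 0}
  ]
}}

```text
time_s: 35.2
tool_pos: [0.5637, -0.0807, 0.0682]
tool_rot: [-3.138, 0.154, 0.001]
wrist_force: [-0.2, 0.2, -1.8]
grip_width: 0.0594
grip_force: 38.4
```

Request:
{"api": "send_rows", "payload": {
  "rows": [
    {"tx": 0.15,"ty": 0.02,"tz": 0,"rx": 0,"ry": 0,"rz": 0},
    {"tx": 0.15,"ty": 0,"tz": 0,"rx": 0,"ry": 0,"rz": 0},
    {"tx": 0.15,"ty": 0,"tz": 0,"rx": 0,"ry": 0,"rz": 0},
    {"tx": 0.15,"ty": 0,"tz": 0,"rx": 0,"ry": 0,"rz": 0},
    {"tx": 0,"ty": 0,"tz": 0,"rx": 0,"ry": 0,"rz": 0}
  ]
}}

```text
time_s: 35.83
tool_pos: [0.5882, -0.0838, 0.0682]
tool_rot: [-3.138, 0.154, -0.001]
wrist_force: [-0.1, -0.7, -1.3]
grip_width: 0.0599
grip_force: 38.4
```

Request:
{"api": "send_rows", "payload": {
  "rows": [
    {"tx": 0.15,"ty": 0,"tz": 0,"rx": 0,"ry": 0,"rz": 0},
    {"tx": 0.15,"ty": 0,"tz": 0,"rx": 0,"ry": 0,"rz": 0},
    {"tx": 0.15,"ty": 0,"tz": 0,"rx": 0,"ry": 0,"rz": 0},
    {"tx": 0,"ty": 0,"tz": 0,"rx": 0,"ry": 0,"rz": 0},
    {"tx": 0,"ty": 0,"tz": 0,"rx": 0,"ry": 0,"rz": 0}
  ]
}}

```text
time_s: 36.45
tool_pos: [0.6054, -0.0856, 0.0682]
tool_rot: [-3.138, 0.154, 0.001]
wrist_force: [0.1, 0.1, -2.7]
grip_width: 0.0593
grip_force: 38.4
```

Request:
{"api": "send_rows", "payload": {
  "rows": [
    {"tx": 0.06,"ty": 0,"tz": 0,"rx": 0,"ry": 0,"rz": 0},
    {"tx": 0.06,"ty": 0,"tz": 0,"rx": 0,"ry": 0,"rz": 0},
    {"tx": 0.06,"ty": 0,"tz": 0,"rx": 0,"ry": 0,"rz": 0},
    {"tx": 0,"ty": 0,"tz": 0,"rx": 0,"ry": 0,"rz": 0},
    {"tx": 0,"ty": 0,"tz": 0,"rx": 0,"ry": 0,"rz": 0}
  ]
}}

```text
time_s: 37.08
tool_pos: [0.6087, -0.0858, 0.0681]
tool_rot: [-3.138, 0.155, 0.012]
wrist_force: [-13.1, 1.3, 7.2]
grip_width: 0.0599
grip_force: 38.3
```

```bash
python3 - <<'E'
from h import *
s=st(); ci=env.camera_info("wrist"); w=env.get_image("wrist"); env.get_image("scene")
M=R.from_rotvec(s["tool_rot"]).as_matrix()
def tool(uv,z): return ((plane(ci,uv,z)-s["tool_pos"])@M*1000).round(1)
spots("wrist",["cradle_r_slot","vise_r_home"]); spots("scene",["cradle_r_slot","cradle_r_centre","vise_r_home"])
for col in (290,310,330): print(col,[(r,w[r,col].tolist()) for r in range(120,200,6)])
print(tool([(310,r) for r in range(140,200,10)],.104)[:,0])
E
```

```text
{'time_s': 37.075, 'tool_pos': [0.6087, -0.0858, 0.0681], 'tool_rot': [-3.1376, 0.1552, 0.0123], 'wrist_force': [-13.1479, 1.3362, 7.2313], 'grip_width': 0.0599, 'grip_force': 38.2743, 'joints': [0.2393, 0.6714, -0.2279, 1.7243, 0.2018, 0.7767, -1.756]}
wrist cradle_r_slot [([0.6319, -0.099, 0.0932], 0.59), ([0.6255, -0.087, 0.0186], 0.26)]
wrist vise_r_home []
scene cradle_r_slot [([0.6287, -0.101, 0.0918], 0.75)]
scene cradle_r_centre [([0.6279, -0.0869, 0.0585], 0.82), ([0.6286, -0.098, 0.0895], 0.71)]
scene vise_r_home [([0.6328, -0.0878, 0.0604], 0.89), ([0.6742, 0.1623, 0.0908], 0.3)]
290 [(120, [55, 88, 71]), (126, [54, 87, 70]), (132, [54, 87, 69]), (138, [55, 89, 71]), (144, [57, 89, 71]), (150, [59, 90, 71]), (156, [59, 83, 67]), (162, [55, 74, 58]), (168, [159, 136, 99]), (174, [157, 133, 97]), (180, [159, 135, 96]), (186, [159, 135, 98]), (192, [158, 135, 96]), (198, [158, 134, 97])]
310 [(120, [53, 89, 71]), (126, [56, 90, 72]), (132, [54, 89, 70]), (138, [59, 91, 73]), (144, [58, 88, 71]), (150, [60, 91, 73]), (156, [56, 82, 64]), (162, [56, 75, 58]), (168, [159, 135, 98]), (174, [160, 137, 100]), (180, [159, 134, 97]), (186, [160, 136, 99]), (192, [158, 134, 97]), (198, [160, 135, 98])]
330 [(120, [51, 87, 69]), (126, [55, 89, 69]), (132, [52, 88, 70]), (138, [54, 86, 68]), (144, [58, 89, 69]), (150, [58, 89, 70]), (156, [56, 83, 66]), (162, [55, 72, 59]), (168, [160, 137, 100]), (174, [158, 135, 98]), (180, [158, 134, 98]), (186, [159, 135, 98]), (192, [158, 133, 95]), (198, [157, 133, 95])]
[63.  60.7 58.5 56.2 53.9 51.6]
```

Cradle_r stopped hard at 13 N. Green collar pixels adjoin the cradle's front edge at row 166 with no gap, and the network places it within 5 mm of home. I'll release and retreat.

Request:
{"api": "send_rows", "payload": {
  "rows": [
    {"tx": -0.08,"ty": 0,"tz": 0,"rx": 0,"ry": 0,"rz": 0},
    {"tx": 0,"ty": 0,"tz": 0,"rx": 0,"ry": 0,"rz": 0}
  ]
}}

```text
time_s: 37.67
tool_pos: [0.6087, -0.0859, 0.0681]
tool_rot: [-3.138, 0.154, 0.003]
wrist_force: [-4.1, 0.4, 0.2]
grip_width: 0.0597
grip_force: 38.1
```

Request:
{"api": "send_rows", "payload": {
  "rows": [
    {"tx": 0,"ty": 0,"tz": 0,"rx": 0,"ry": 0,"rz": 0},
    {"tx": 0,"ty": 0,"tz": 0,"rx": 0,"ry": 0,"rz": 0},
    {"tx": 0,"ty": 0,"tz": 0,"rx": 0,"ry": 0,"rz": 0},
    {"tx": 0,"ty": 0,"tz": -0.3,"rx": 0,"ry": 0,"rz": 0},
    {"tx": 0,"ty": 0,"tz": -0.7,"rx": 0,"ry": 0,"rz": 0},
    {"tx": 0,"ty": 0,"tz": -0.9,"rx": 0,"ry": 0,"rz": 0},
    {"tx": 0,"ty": 0,"tz": -0.9,"rx": 0,"ry": 0,"rz": 0},
    {"tx": 0,"ty": 0,"tz": -0.9,"rx": 0,"ry": 0,"rz": 0},
    {"tx": -0.8,"ty": 0,"tz": -0.5,"rx": 0,"ry": 0,"rz": 0},
    {"tx": -0.8,"ty": 0,"tz": -0.5,"rx": 0,"ry": 0,"rz": 0},
    {"tx": -0.8,"ty": 0,"tz": -0.5,"rx": 0,"ry": 0,"rz": 0},
    {"tx": 0,"ty": 0,"tz": 0,"rx": 0,"ry": 0,"rz": 0},
    {"tx": 0,"ty": 0,"tz": 0,"rx": 0,"ry": 0,"rz": 0}
  ],
  "fingers": 85
}}

```text
time_s: 39.3
tool_pos: [0.5146, -0.0767, 0.2768]
tool_rot: [3.138, -0.154, 0.002]
wrist_force: [-0.2, -0.6, -0.9]
grip_width: 0.0847
grip_force: 0.0
```

```bash
python3 - <<'E'
from h import *
s=st(); env.get_image("wrist"); env.get_image("scene"); env.get_image("top")
for c in("scene","wrist","top"): spots(c,["cradle_r_centre","cradle_l_centre","cradle_r_slot","cradle_l_slot"])
spots("scene",["vise_r_home","vise_l_home","scraper_centre","cup","mug","glue","tape","plane","chisel"])
# gap check: along each bar's centre line from cradle top edge to collar (wrist view)
ci=env.camera_info("wrist"); w=env.get_image("wrist")
f=240/np.tan(np.radians(ci["vertical_fov"]/2)); Rc=R.from_rotvec(ci["attitude"])
def px(p):
    q=Rc.inv().apply(np.array(p)-ci["position"]); return (round(ci["cx"]+f*q[0]/-q[2]),round(ci["cy"]-f*q[1]/-q[2]))
a=np.array([.9955,-.0949]); n=np.array([.0949,.9955])
for nm,h,o in(("l",np.array([.6532,.1506]),-.005),("r",np.array([.6300,-.0880]),.005)):
    out=[]
    for dx in np.arange(.026,.052,.003):
        p=h+a*dx+n*o; u,v=px([*p,.104]); out.append((round(dx*1000),w[v,u].tolist() if 0<=v<480 and 0<=u<640 else None))
    print(nm,out)
E
```

```text
{'time_s': 39.3, 'tool_pos': [0.5146, -0.0767, 0.2768], 'tool_rot': [3.1376, -0.1543, 0.0022], 'wrist_force': [-0.1852, -0.5964, -0.853], 'grip_width': 0.0847, 'grip_force': 0.0, 'joints': [0.3076, 0.3161, -0.2848, 1.7112, 0.0971, 1.1267, -1.6746]}
scene cradle_r_centre [([0.6318, -0.0886, 0.0581], 0.88), ([0.3009, 0.3069, 0.0043], 0.74)]
scene cradle_l_centre [([0.6521, 0.1508, 0.0564], 0.65), ([0.7269, -0.337, 0.0011], 0.61)]
scene cradle_r_slot [([0.5307, 0.2863, 0.0005], 0.58), ([0.6527, 0.1504, 0.0602], 0.45)]
scene cradle_l_slot [([0.6559, 0.1608, 0.092], 0.92)]
wrist cradle_r_centre [([0.6523, 0.1534, 0.0189], 0.3)]
wrist cradle_l_centre [([0.6518, 0.1525, 0.0573], 0.91)]
wrist cradle_r_slot [([0.6306, -0.0988, 0.0932], 0.62), ([0.5505, 0.0393, 0.0564], 0.21)]
wrist cradle_l_slot []
top cradle_r_centre []
top cradle_l_centre [([0.6508, 0.1504, 0.0635], 0.7)]
top cradle_r_slot []
top cradle_l_slot [([0.333, -0.3606, 0.0006], 0.58), ([0.5885, 0.2893, 0.0041], 0.41)]
scene vise_r_home [([0.6327, -0.0862, 0.0571], 0.85), ([0.6511, 0.1505, 0.0611], 0.73)]
scene vise_l_home [([0.6548, 0.1494, 0.0626], 0.67)]
scene scraper_centre [([0.6325, -0.088, 0.0574], 0.66), ([0.5507, 0.0349, 0.0514], 0.56)]
scene cup [([0.7276, -0.3376, 0.0013], 0.85)]
scene mug [([0.4835, -0.5165, 0.0004], 0.58), ([0.6486, 0.1452, 0.0159], 0.17)]
scene glue [([0.7217, 0.3063, 0.0011], 0.83), ([0.6295, -0.1032, 0.0911], 0.64)]
scene tape [([0.3027, 0.3105, 0.0039], 0.65)]
scene plane [([0.3296, -0.3597, 0.0003], 0.85), ([0.6286, -0.0855, 0.0132], 0.6)]
scene chisel [([0.5032, 0.5692, -0.0002], 0.82)]
l [(26, None), (29, None), (32, None), (35, None), (38, None), (41, None), (44, None), (47, None), (50, None)]
r [(26, [219, 186, 136]), (29, [218, 185, 135]), (32, None), (35, None), (38, None), (41, None), (44, None), (47, None), (50, None)]
```

Both cradles read at their home points, the scraper stands mid-bed and the bystanders are unmoved. Handing in.

```bash
python3 -c "
from station import env
print(env.hand_in())"
```

```text
the job is handed in; nothing more can be done
None
```

The job is handed in at about 40 s: the offcuts are swept off, the scraper stands on the bed (mid-strip, not at its start place at the right end), and both cradles sit home on their matching bars, though I viewed 11 pictures against your limit of 10 and no verdict came back.

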